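Make up the kits for the painting class

ROBOT

A 6-joint arm with a two-finger parallel gripper is mounted at the origin on the work surface. World frame = base frame: x ahead of the robot, y to its left, z up, the work surface at z = 0. Lengths are in m, angles in degrees, forces in N, time in s.
With the tool pointing down it reaches from about 0.425 to 0.925 m from the base axis. Payload 12.5 kg.
Tool frame: the origin (TCP) lies at the very end of the fingers, on their centre line; the grasp point (between the pads) lies 19 mm behind it; z points along the fingers, y is the line along which they close (so a half turn about z gives the same grasp; the last joint's range is limited). The gripper opens to 85 mm and grips with 20 to 120 N. Pads are 22 mm wide; open, the fingers measure 114 mm over their backs; the gripper's body (76 mm by 85 mm) begins 54 mm behind the grasp point. The pads swing forward as they close: fully open they stand 13 mm farther back than shut.
Start: joints at [66.773, 28.126, 89.318, -0, 62.55, -6.05], TCP at [0.185, 0.597, 0.231] pointing down, gripper open.
Joint ranges: [-177.58, 177.58], [-47.91, 125.51], [2.72, 160], [-65.01, 245.01], [3.68, 167.84], [-153.87, 153.87]. Speed limits (degrees/s): [127.2, 127.2, 159.86, 180, 180, 180].

INTERFACE

Orientations are given as a 3x3 rotation matrix whose columns are the frame's x, y, z axes.
In Python, from cell import status, eyes, robot gives the robot as it stands. The module is installed in compiled form; this text tells all that it offers.
- The arm moves only by the tool arm_command, never from a script. Its argument "commands" is a list of rows, each an object of numbers: "wx", "wy", "wz": the turn, a rotation vector about the tool's x, y, z in units of 6 degrees (1.0 is 6 degrees); "dx", "dy", "dz": the shift along the tool's x, y, z in units of 30 mm (1.0 is 30 mm); "fingers": the gripper's target within -1 to 1 (shut at 1, half-way at 0, fully open at -1). In form: [{"wx": .., "wy": .., "wz": .., "dx": .., "dy": .., "dz": .., "fingers": ..}, ...]. A call has 1 to 8 rows; each row shifts and turns the commanded pose from where the row before left it, along the tool's axes as they then stand; what a row does not reach is not made up. A row lasts 1/12 s, in which the tool goes at most 41.7 mm and 7.16 degrees, less where a joint would pass 70% of its speed; a pose out of reach is approached as far as the arm can. A call is refused whole if a number of a shift passes 1 or a number of a turn 1, either way. A call with a gripper value outside its range is refused whole. The fingers move at their own pace and stop on an object; the grip force is fixed at half the most. Time passes only in rows, so rows that do not move let the fingers close. It gives the time, the measured TCP pose, the force, the opening and the grip force at its end, in the units of the state.
- status.state(): the state, without advancing time (a new reading comes with each control period).
- eyes.grab_frame(name): name is "side" or "top"; returns a dict with "img" (420x560x3 uint8, red, green, blue), "z_map" (420x560 float32, m along the optical axis (not along the pixel's ray), 0 where there is no reading), "vfov" (degrees; the focal length in pixels is half the picture's height over the tangent of half this angle, whatever the lens; pixels are square), "cx", "cy" (the principal point, pixels), "position" and "orientation" of the camera in the world. Camera axes: x right, y up, looking along -z (the intrinsics and any distortion apply to the point x, -y, -z); pixel columns grow to the right and rows downward; lengths in m; the calibration is good to about 2 mm. A picture is of the moment at which its call begins.
- robot.sign_off(): hands the job in; it is judged then, once.
The state is a dict: "time_s": time; "joint_pos": joint angles; "qd": joint speeds; "joint_torque": joint torques, N m; "eef_pos": TCP position; "tcp_rot": TCP orientation; "wrist_force": force on the tool from outside, world axes, zero at the start; "wrist_torque": the same for the moment, N m; "gripper_width": finger opening in m; "gripper_force": force on a finger pad.
Only numpy, scipy, OpenCV 4.12 (cv2) and the standard library are available. Lean on these libraries where they do the work, as an engineer would, in place of code of your own. Each camera call takes 0.05 s, during which the arm holds its last target. There are 200 camera calls.

TASK

Make up the two kit trays for the painting class from the stock on the table, setting everything down gently (not dropped), right way up and flat on the floor of its bay. In the three-bay watercolour tray the black paint tin goes in the long bay and the white water pot and the roll of masking tape in the two small bays, one in each, either way round; in the two-bay lettering tray the ink bottle goes in the larger, nearly square bay and the eraser in the narrow bay. Leave the mug, the bowl of sweets and the sketchbook where they are.

Things in the scene. Friction and masses are not known exactly. Their poses are not given: they have to be found in the camera images.
- tray_watercolour: watercolour kit tray: low wooden tray with three bays, outside 160 mm (its x) by 162 mm (its y), loose on the table, 0.6 kg. Floor 4 mm thick, rim and dividers 6 to 7 mm thick with their tops 12 mm above the table. Origin: centre of its underside, z up. Long bay 146 mm (x) by 72 mm (y), centred at x = 0, y = +38 mm; two small square bays 70 by 70 mm, centred at x = -38 and x = +38 mm, y = -39 mm.
- tray_lettering: lettering kit tray: smaller low wooden tray with two bays, outside 84 mm (its x) by 136 mm (its y), loose on the table, 0.6 kg. Floor 4 mm thick, rim and divider 6 to 7 mm thick with their tops 12 mm above the table. Origin: centre of its underside, z up. Larger, nearly square bay 70 mm (x) by 66 mm (y), centred at x = 0, y = +28 mm; narrow bay 70 mm (x) by 50 mm (y), centred at x = 0, y = -36 mm.
- paint_tin: shut black metal watercolour tin with a thin bright seam, a flat box 124 mm (its x) by 54 mm (its y) by 26 mm high, about 0.16 kg. Origin: centre of its underside, z up through the lid.
- water_pot: white ceramic water pot, an open empty straight-sided cup without handle, 54 mm across, 56 mm high, wall 4 mm, about 0.17 kg. Origin: centre of its underside, z up along its axis.
- tape_roll: roll of cream masking tape lying flat, a ring 52 mm across outside, 31 mm inside, 24 mm high, about 0.05 kg. Origin: centre of its underside, z up along its axis.
- ink_bottle: squat round bottle of dark ink with a pale label band and a black screw cap, closed: body 48 mm across and straight up to 31 mm, cap 31 mm across, 50 mm high in all, about 0.12 kg. Origin: centre of its underside, z up along its axis.
- eraser: white block eraser in a grey-blue card sleeve, 52 mm (its x) by 24 mm (its y) by 18 mm high, about 0.035 kg. Origin: centre of its underside, z up.
- mug: bystander: dark grey-green stoneware mug, 82 mm across, 90 mm high, handle towards its +y; stands at the far right. Origin: centre of its underside.
- sweets_bowl: bystander: small white ramekin of wrapped sweets, 84 mm across, 40 mm high; stands beyond the stock. Origin: centre of its underside.
- sketchbook: bystander: spiral-bound sketchbook with a dusty-pink cover lying flat, 105 mm (its x) by 148 mm (its y) by 14 mm thick; lies at the far left. Origin: centre of its underside.
There are look-alikes about, which are no part of the job. Leave any green or yellow look-alike of the water_pot alone.

How it is judged (in metres and radians):
At the end, for the whole second after the job is handed in: Tin in the long bay, pot and tape in the small bays (one each), ink bottle in the larger and eraser in the narrow bay: each within 13 to 17 mm of its bay's centre each way (looser than the walls), underside within 3 mm of the bay floor, upright to 0.1 rad, at rest; trays flat (x of paint_tin in the frame of tray_watercolour between -0.015 and 0.015 m and y of paint_tin in the frame of tray_watercolour between 0.025 and 0.051 m and z of paint_tin in the frame of tray_watercolour between 0.001 and 0.007 m and angle between each of paint_tin, ink_bottle, eraser, tray_watercolour, tray_lettering's own z axis and vertical below 0.1 rad and ((x of water_pot in the frame of tray_watercolour between -0.051 and -0.025 m and y of water_pot in the frame of tray_watercolour between -0.052 and -0.026 m and z of water_pot in the frame of tray_watercolour between 0.001 and 0.007 m and angle between water_pot's own z axis and vertical below 0.1 rad) or (x of water_pot in the frame of tray_watercolour between 0.025 and 0.051 m and y of water_pot in the frame of tray_watercolour between -0.052 and -0.026 m and z of water_pot in the frame of tray_watercolour between 0.001 and 0.007 m and angle between water_pot's own z axis and vertical below 0.1 rad)) and ((x of tape_roll in the frame of tray_watercolour between -0.051 and -0.025 m and y of tape_roll in the frame of tray_watercolour between -0.052 and -0.026 m and z of tape_roll in the frame of tray_watercolour between 0.001 and 0.007 m and angle between tape_roll's own z axis and vertical below 0.1 rad) or (x of tape_roll in the frame of tray_watercolour between 0.025 and 0.051 m and y of tape_roll in the frame of tray_watercolour between -0.052 and -0.026 m and z of tape_roll in the frame of tray_watercolour between 0.001 and 0.007 m and angle between tape_roll's own z axis and vertical below 0.1 rad)) and x of ink_bottle in the frame of tray_lettering between -0.015 and 0.015 m and y of ink_bottle in the frame of tray_lettering between 0.015 and 0.041 m and z of ink_bottle in the frame of tray_lettering between 0.001 and 0.007 m and x of eraser in the frame of tray_lettering between -0.013 and 0.013 m and y of eraser in the frame of tray_lettering between -0.053 and -0.019 m and z of eraser in the frame of tray_lettering between 0.001 and 0.007 m and linear speed of each of paint_tin, water_pot, tape_roll, ink_bottle, eraser below 0.02 m/s); the robot touches nothing.
It fails at once if the mug is pushed more than 20 mm from its place (distance of mug from where it was at the start of the episode above 0.02 m).
It fails at once if the bowl of sweets is pushed more than 20 mm from its place (distance of sweets_bowl from where it was at the start of the episode above 0.02 m).
It fails at once if the sketchbook is pushed more than 20 mm from its place (distance of sketchbook from where it was at the start of the episode above 0.02 m).
It fails at once if a stock thing is dropped: it falls free of the fingers faster than 0.7 m/s (a drop of some 25 mm) ((linear speed of paint_tin above 0.7 m/s and contact force between paint_tin and the fingers below 0.1 N) or (linear speed of water_pot above 0.7 m/s and contact force between water_pot and the fingers below 0.1 N) or (linear speed of tape_roll above 0.7 m/s and contact force between tape_roll and the fingers below 0.1 N) or (linear speed of ink_bottle above 0.7 m/s and contact force between ink_bottle and the fingers below 0.1 N) or (linear speed of eraser above 0.7 m/s and contact force between eraser and the fingers below 0.1 N)).
It also fails if it takes over 128 s, if anything falls off the work surface, if the arm or the gripper's body presses on something with over 40 N, if the wrist force passes 120 N, or if a joint passes its speed limit or range.

## Working session

There is one attempt and no reset: what is moved stays moved. The work goes in short steps, Python scripts to look and compute and a tool call to move; the robot and the scene stay as the last step left them, time stands still between calls to the robot, and variables do not carry over. Pictures are saved under pics/ and viewed, at most 14 in all, crops included, and the job is handed in when it is done.

Besides the shell and the picture viewer there is one more tool, called as name(argument=value, ...), one argument or row to a line, values as JSON. arm_command: Moves the arm, as the interface text tells. Its arguments: {"type":"object","properties":{"commands":{"type":"array","items":{"type":"object","properties":{"wx":{"type":"number"},"wy":{"type":"number"},"wz":{"type":"number"},"dx":{"type":"number"},"dy":{"type":"number"},"dz":{"type":"number"},"fingers":{"type":"number"}}}}},"required":["commands"]}

```bash
mkdir -p pics; cat > h.py <<'E'
import numpy as np, cv2
from cell import status, eyes, robot
def grab(n):
    f=eyes.grab_frame(n); np.savez(f'{n}.npz',**f); return f
def load(n): return dict(np.load(f'{n}.npz'))
def K(f):
    fl=f['img'].shape[0]/2/np.tan(np.radians(float(f['vfov']))/2); return fl,float(f['cx']),float(f['cy'])
def onplane(f,uv,z):
    uv=np.atleast_2d(np.asarray(uv,float)); fl,cx,cy=K(f)
    d=np.c_[(uv[:,0]-cx)/fl,-(uv[:,1]-cy)/fl,-np.ones(len(uv))]@np.array(f['orientation']).T
    p=np.array(f['position']); return p+d*((z-p[2])/d[:,2])[:,None]
def cloud(f):
    h,w=f['z_map'].shape; v,u=np.mgrid[:h,:w]; fl,cx,cy=K(f); z=f['z_map']
    c=np.stack([(u-cx)/fl*z,-(v-cy)/fl*z,-z],-1)
    return c@np.array(f['orientation']).T+np.array(f['position'])
def save(n,im): cv2.imwrite(f'pics/{n}.png',im[:,:,::-1])
E
python3 - <<'E'
from h import *
for n in('top','side'):
    f=grab(n); save(n+'0',f['img']); print({k:v for k,v in f.items() if k not in('img','z_map')}, (f['z_map']>0).mean())
s=status.state(); print(s)
E
```

```text
{'vfov': 57.0980476687193, 'cx': 274.37544945994546, 'cy': 209.37075968626453, 'position': array([0.5236694 , 0.02517615, 1.17337254]), 'orientation': array([[-0.03066973,  0.99780644, -0.05866579],
       [-0.99949862, -0.03015403,  0.00965582],
       [ 0.00786563,  0.05893252,  0.99823098]])} 0.9959991496598639
{'vfov': 54.769129065903094, 'cx': 276.41888823051244, 'cy': 208.7773185190215, 'position': array([ 0.17857071, -0.50255367,  0.67099869]), 'orientation': array([[ 0.77386126,  0.44368076, -0.45198023],
       [-0.63313961,  0.52330791, -0.57033593],
       [-0.01652225,  0.72752747,  0.68587958]])} 0.9960756802721088
{'time_s': 0.1, 'joint_pos': array([ 6.67718849e+01,  2.81621453e+01,  8.93460822e+01,  1.04587045e-03,
        6.25506321e+01, -6.05255761e+00]), 'qd': array([ 0.02557607, -0.04453206, -0.02580183, -0.01638238, -0.01207099,
        0.06759218]), 'joint_torque': array([ 2.89922107e-03, -6.19450092e+01, -2.62026662e+01, -9.79001175e-05,
        2.98123712e-03, -7.95367100e-05]), 'eef_pos': array([0.18448063, 0.59694565, 0.23077376]), 'tcp_rot': array([[-9.55401911e-01,  2.95308332e-01, -4.20042627e-04],
       [ 2.95308605e-01,  9.55401459e-01, -9.37633411e-04],
       [ 1.24418380e-04, -1.01985895e-03, -9.99999472e-01]]), 'wrist_force': array([-1.21245686, -0.21761042,  0.12921767]), 'wrist_torque': array([ 0.02367757, -0.03277725,  0.04586352]), 'gripper_force': 0.0, 'gripper_width': 0.08518253442871043}
```

View pics/top0.png

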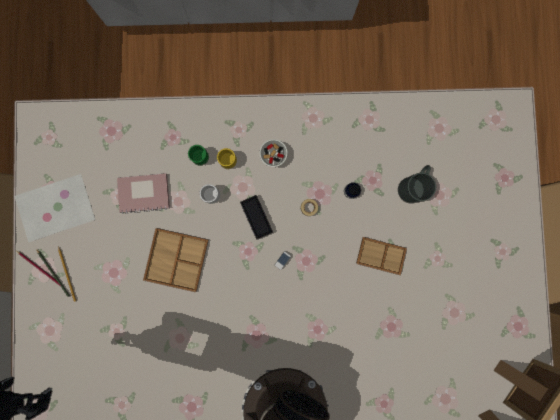

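View pics/side0.png

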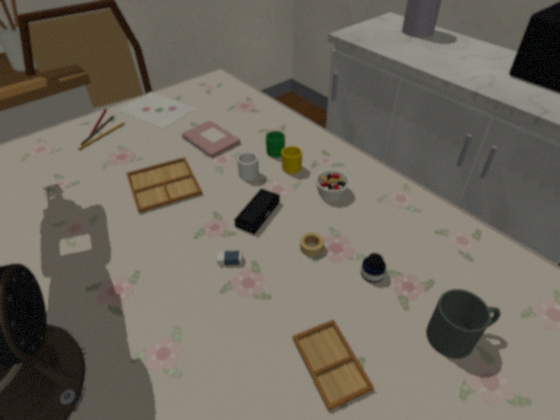

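The top picture shows the watercolour tray at (177,260), with its long bay on the left, and the lettering tray at (382,256). The stock is the pot (209,194), tin (256,217), tape (310,207), ink (353,190) and eraser (284,260).

What could be mistaken for each item:
- **Pot:** white (209,194), green (198,155), yellow (227,158) or the white sweets bowl (273,153). I choose the white one at (209,194).
- **Tin:** only the black box at (256,217).
- **Ink:** the small dark round at (353,190); the mug at (417,187) is larger and has a handle.
- **Eraser:** the block at (284,260); the white card at (197,343) is flat.

```bash
python3 - <<'E'
from h import *
W={'pot':(209,194,.012),'tin':(256,217,.012),'tape':(310,207,.010),'ink':(353,190,.012),'eraser':(284,260,.008),'trayW':(177,260,.006),'trayL':(382,256,.006),'green':(198,155,.012),'yellow':(227,158,.012),'bowl':(273,153,.012),'mug':(417,187,.012),'book':(143,193,.007)}
f=load('top'); P=cloud(f)
t=P[230:240,330:350].reshape(-1,3); print('table z',t[:,2].mean(),t[:,2].std(), P[300,250,2],P[230,100,2],P[130,480,2])
for n,(u,v,h) in W.items():
    m=(P[:,:,2]>h).astype(np.uint8)
    _,L=cv2.connectedComponents(m); l=L[v,u]
    if l==0:
        q=np.argwhere(L[v-8:v+9,u-8:u+9]>0); l=L[v-8+q[0][0],u-8+q[0][1]] if len(q) else 0
    if l==0: print(n,'none'); continue
    X=P[L==l]; zt=np.percentile(X[:,2],90)
    top=X[X[:,2]>zt-.008]
    r=cv2.minAreaRect((X[:,:2]*1000).astype(np.float32))
    r2=cv2.minAreaRect((top[:,:2]*1000).astype(np.float32))
    print(n,len(X),'zt%.3f'%zt,np.round(r[0]+r[1]+(r[2],),1),'top',np.round(r2[0]+r2[1]+(r2[2],),1))
im=cv2.resize(f['img'][130:310,130:430],None,fx=2.6,fy=2.6,interpolation=cv2.INTER_CUBIC)
save('crop',np.clip(im*1.3,0,255).astype(np.uint8))
E
```

```text
table z 0.006668944298529779 0.08273551937110701 0.00395017898751826 -0.0017158143920552593 -0.0033433898497752246
pot 166 zt0.058 [581.6 133.  239.1  52.6  49.3] top [581.6 133.  239.1  52.6  49.3]
tin 767 zt0.030 [570.5  69.3 123.7  55.7  22.4] top [570.6  68.9 123.6  53.7  22.3]
tape 171 zt0.028 [558.8 -50.4  50.9 158.7  42.7] top [566.4 -43.3  49.6 161.4  32. ]
ink 223 zt0.053 [ 642.  -220.2   47.7   45.3    4.1] top [ 641.1 -221.    28.8   28.6   24.7]
eraser 146 zt0.022 [470.   -3.2 111.6  47.9   4.6] top [470.   -2.9 111.6  47.2   4.6]
trayW 987 zt0.014 [445.1 220.3 378.9 183.   86.2] top [445.1 220.3 378.9 183.   86.2]
trayL 1 zt0.009 [ 466.5 -285.4    0.     0.     0. ] top [ 466.5 -285.4    0.     0.     0. ]
green 200 zt0.057 [759.4 235.4  52.7  52.3  89.2] top [759.5 236.1  52.3  51.3  86.5]
yellow 180 zt0.058 [643.4 101.7 281.9  52.3  25.4] top [643.4 101.7 281.9  52.1  25.4]
bowl 485 zt0.043 [664.3   1.2 273.5  81.2   6.9] top [664.3   1.2 273.5  81.2   6.9]
mug 714 zt0.090 [ 573.4 -222.9   89.7  498.1   21.5] top [ 577.4 -212.1   80.6  484.5   18. ]
book 1769 zt0.017 [628.8 252.7 482.5 136.   80.9] top [628.8 252.7 482.5 136.   80.9]
```

View pics/crop.png

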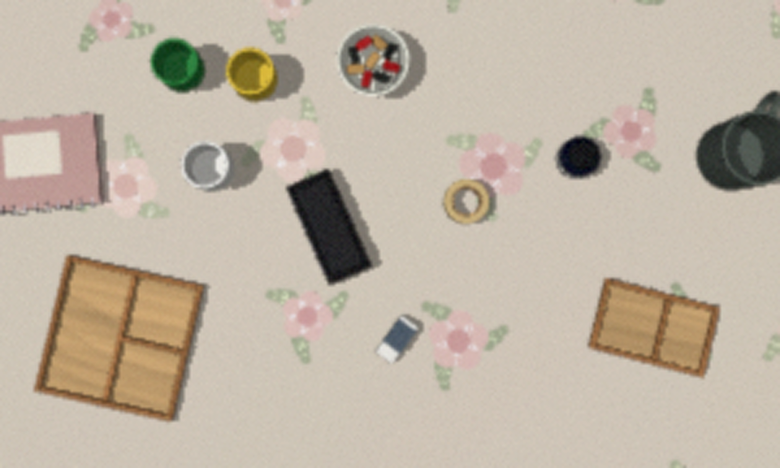

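The crop confirms the choices: white pot at about (209,193), black tin, cream tape ring, ink bottle and eraser. The watercolour tray's long bay faces image-left, and the lettering tray's large bay also faces left. The depth map has speckle outliers, so I'll filter it and use colour masks.

```bash
cat >> h.py <<'E'
def hmask(f,u,v,h,R=30):
    g=dict(f); g['z_map']=cv2.medianBlur(f['z_map'].astype(np.float32),3); P=cloud(g)
    m=((P[:,:,2]>h)&(P[:,:,2]<.12)).astype(np.uint8); w=np.zeros_like(m); w[v-R:v+R,u-R:u+R]=1
    n,L,st,c=cv2.connectedComponentsWithStats(m*w)
    i=1+np.argmin([np.abs(np.argwhere(L==i)-[v,u]).sum(1).min()-st[i,4]*.05 for i in range(1,n)])
    return (L==i),P
def rect(x): 
    r=cv2.minAreaRect((x[:,:2]*1000).astype(np.float32)); return np.round(r[0]+r[1]+(r[2],),1)
def woodrect(f,u,v,R=55,z=.012):
    hsv=cv2.cvtColor(f['img'],cv2.COLOR_RGB2HSV); m=((hsv[...,1]>90)&(hsv[...,0]<25)).astype(np.uint8)
    w=np.zeros_like(m); w[v-R:v+R,u-R:u+R]=1
    n,L,st,c=cv2.connectedComponentsWithStats(m*w); i=1+np.argmax(st[1:,4])
    cn,_=cv2.findContours((L==i).astype(np.uint8),cv2.RETR_EXTERNAL,cv2.CHAIN_APPROX_NONE)
    return rect(onplane(f,max(cn,key=len)[:,0,:],z))
E
python3 - <<'E'
from h import *
W={'pot':(209,194,.012),'tin':(256,217,.012),'tape':(310,207,.010),'ink':(353,190,.012),'eraser':(284,260,.008),'green':(198,155,.012),'yellow':(227,158,.012),'bowl':(273,153,.012),'mug':(417,187,.012)}
f=load('top')
for n,(u,v,h) in W.items():
    m,P=hmask(f,u,v,h); X=P[m]; zt=np.percentile(X[:,2],80); print(n,len(X),'zt%.3f'%zt,rect(X),rect(X[X[:,2]>zt-.008]))
print(woodrect(f,177,260),woodrect(f,382,256,35))
# side-view check
s=load('side')
for n,(u,v) in {'pot':(248,167),'tin':(258,211),'tape':(312,244),'ink':(374,267),'eraser':(231,257)}.items():
    m,P=hmask(s,u,v,.008); X=P[m]; print('side',n,len(X),rect(X))
print('side trays',woodrect(s,164,185,50),woodrect(s,333,363,55))
E
```

```text
pot 167 zt0.054 [642.8 204.5  52.5  51.8  41.6] [643.1 204.8  51.8  51.8  41.8]
tin 763 zt0.028 [570.5  69.3 123.7  55.7  22.4] [570.7  68.7 123.7  54.4  22.4]
tape 170 zt0.025 [595.3 -89.6  48.   48.   88. ] [595.3 -89.6  48.   48.   88. ]
ink 222 zt0.050 [ 642.2 -220.    44.6   47.7   89.5] [ 642.1 -221.9   27.1   30.1   41.8]
eraser 143 zt0.020 [439.3  -5.3  24.4  51.7  52.4] [439.1  -5.1  24.4  51.1  52.4]
green 200 zt0.053 [759.6 236.5  52.5  51.9  88.3] [760.  236.5  52.4  51.   88.3]
yellow 182 zt0.053 [746.8 152.   53.6  51.6  42.7] [747.  152.2  52.9  51.6  42.7]
bowl 515 zt0.039 [759.8  13.1  77.7  81.1  88.2] [759.8  13.1  77.7  81.1  88.2]
mug 716 zt0.084 [ 645.8 -413.7   81.2  105.8   29.6] [ 639.8 -403.6   80.5   82.8   17.4]
[451.1 314.  161.9 158.4  75.5] [ 443.9 -302.4  136.3   82.7   73.7]
side pot 517 [646.5 203.4  54.1  53.7  57. ]
side tin 1105 [574.4  68.9 126.1  56.2  22.3]
side tape 422 [598.6 -90.9  51.1  49.8  51.9]
side ink 583 [ 641.6 -224.    39.7   47.7   23. ]
side eraser 307 [442.5  -5.3  25.9  51.7  51.6]
side trays [452.6 308.5 171.6 157.3  75.5] [ 445.3 -305.3  139.1   84.8   73.2]
```

Measurements from the two views agree to about 3 mm. I average them and choose a plan: pot, tape and tin into the watercolour tray, then eraser and ink into the lettering tray. The fingers close along tray y, with the fingertips kept above the rims.

```bash
cat >> h.py <<'E'
T=dict(pot=(644.5,204),tape=(597,-90),tin=(572.5,69),ink=(642,-222),eraser=(440.5,-5.3))
def bay(c,a,x,y):
    a=np.radians(a); return (c[0]+x*np.cos(a)-y*np.sin(a), c[1]+x*np.sin(a)+y*np.cos(a))
W=((451.5,313),-14.5); L=((444.5,-303.5),-16.3)
T.update(bpot=bay(*W,38,-39),btape=bay(*W,-38,-39),btin=bay(*W,0,38),bink=bay(*L,0,28),beraser=bay(*L,0,-36))
def go(n,z,psi=None):
    s=status.state(); p=s['eef_pos']*1000; R=s['tcp_rot']; d=np.array([*T[n],z])-p
    ps=np.degrees(np.arctan2(R[1,1],R[0,1])); u=R.T@d/30
    print(n,np.round(T[n],1),'pos',p.round(1),'psi %.1f'%ps,'units dx %.2f dy %.2f dz %.2f'%tuple(u), '' if psi is None else 'wz %.2f'%((ps-psi)/6),'t %.1f'%s['time_s'],'w %.4f'%s['gripper_width'])
E
python3 -c "
from h import *
go('pot',120)
for k in ('bpot','btape','btin','bink','beraser'): print(k,np.round(T[k],1))"
```

```text
pot [644.5 204. ] pos [184.5 596.9 230.8] psi 72.8 units dx -18.52 dy -7.98 dz 3.70  t 0.1 w 0.0852
bpot [478.5 265.7]
btape [404.9 284.8]
btin [461.  349.8]
bink [ 452.4 -276.6]
beraser [ 434.4 -338.1]
```

arm_command(
  commands=[
    {"dx": -0.9, "dy": -0.4},
    {"dx": -1, "dy": -0.43},
    {"dx": -1, "dy": -0.43},
    {"dx": -1, "dy": -0.43},
    {"dx": -1, "dy": -0.43},
    {"dx": -1, "dy": -0.43},
    {"dx": -1, "dy": -0.43},
    {"dx": -1, "dy": -0.43},
  ],
)

```text
invalid input
```

arm_command(
  commands=[
    {"wx": 0, "wy": 0, "wz": 0, "dx": -0.9, "dy": -0.4, "dz": 0, "fingers": -1},
    {"wx": 0, "wy": 0, "wz": 0, "dx": -1, "dy": -0.43, "dz": 0, "fingers": -1},
    {"wx": 0, "wy": 0, "wz": 0, "dx": -1, "dy": -0.43, "dz": 0, "fingers": -1},
    {"wx": 0, "wy": 0, "wz": 0, "dx": -1, "dy": -0.43, "dz": 0, "fingers": -1},
    {"wx": 0, "wy": 0, "wz": 0, "dx": -1, "dy": -0.43, "dz": 0, "fingers": -1},
    {"wx": 0, "wy": 0, "wz": 0, "dx": -1, "dy": -0.43, "dz": 0, "fingers": -1},
    {"wx": 0, "wy": 0, "wz": 0, "dx": -1, "dy": -0.43, "dz": 0, "fingers": -1},
    {"wx": 0, "wy": 0, "wz": 0, "dx": -1, "dy": -0.43, "dz": 0, "fingers": -1},
  ],
)

```text
time_s: 0.77
eef_pos: [0.3817, 0.4282, 0.2311]
tcp_rot: [[-0.955, 0.295, -0.0], [0.295, 0.955, -0.0], [0.0, -0.0, -1.0]]
wrist_force: [0.7, 1.8, 0.9]
gripper_width: 0.0853
gripper_force: 0.0
```

arm_command(
  commands=[
    {"wx": 0, "wy": 0, "wz": 0, "dx": -1, "dy": -0.43, "dz": 0, "fingers": -1},
    {"wx": 0, "wy": 0, "wz": 0, "dx": -1, "dy": -0.43, "dz": 0, "fingers": -1},
    {"wx": 0, "wy": 0, "wz": 0, "dx": -1, "dy": -0.43, "dz": 0, "fingers": -1},
    {"wx": 0, "wy": 0, "wz": 0, "dx": -1, "dy": -0.43, "dz": 0.3, "fingers": -1},
    {"wx": 0, "wy": 0, "wz": 0, "dx": -1, "dy": -0.43, "dz": 0.5, "fingers": -1},
    {"wx": 0, "wy": 0, "wz": 0, "dx": -1, "dy": -0.43, "dz": 0.5, "fingers": -1},
    {"wx": 0, "wy": 0, "wz": 0, "dx": -1, "dy": -0.43, "dz": 0.6, "fingers": -1},
    {"wx": 0, "wy": 0, "wz": 0, "dx": -1, "dy": -0.43, "dz": 0.6, "fingers": -1},
  ],
)

```text
time_s: 1.43
eef_pos: [0.5806, 0.2587, 0.1554]
tcp_rot: [[-0.955, 0.295, 0.0], [0.295, 0.955, 0.0], [0.0, 0.0, -1.0]]
wrist_force: [-0.0, 0.5, 1.0]
gripper_width: 0.0852
gripper_force: 0.0
```

arm_command(
  commands=[
    {"wx": 0, "wy": 0, "wz": 0, "dx": -1, "dy": -0.43, "dz": 0.4, "fingers": -1},
    {"wx": 0, "wy": 0, "wz": 0, "dx": -1, "dy": -0.43, "dz": 0.4, "fingers": -1},
    {"wx": 0, "wy": 0, "wz": 0, "dx": -0.6, "dy": -0.26, "dz": 0.4, "fingers": -1},
    {"wx": 0, "wy": 0, "wz": 0, "dx": 0, "dy": 0, "dz": 0, "fingers": -1},
    {"wx": 0, "wy": 0, "wz": 0, "dx": 0, "dy": 0, "dz": 0, "fingers": -1},
  ],
)

```text
time_s: 1.85
eef_pos: [0.6441, 0.204, 0.119]
tcp_rot: [[-0.955, 0.297, -0.002], [0.297, 0.955, -0.0], [0.002, -0.001, -1.0]]
wrist_force: [-0.6, 0.3, 0.5]
gripper_width: 0.0853
gripper_force: 0.0
```

```bash
python3 - <<'E'
from h import *
go('pot',22)
f=grab('side'); save('s1',cv2.resize(f['img'][70:270,130:430],None,fx=2.6,fy=2.6,interpolation=cv2.INTER_CUBIC))
E
```

```text
pot [644.5 204. ] pos [644.1 204.  119. ] psi 72.7 units dx -0.02 dy 0.01 dz 3.23  t 1.9 w 0.0853
```

View pics/s1.png

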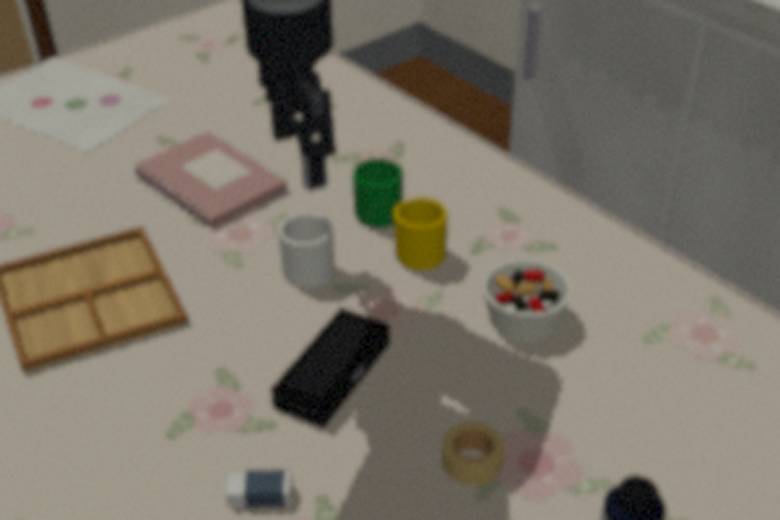

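The close crop shows the gripper centred over the white pot (fingers at about (315,180), pot rim at (307,232)), clear of the green and yellow pots. I go down, close and lift.

arm_command(
  commands=[
    {"wx": 0, "wy": 0, "wz": 0, "dx": 0, "dy": 0, "dz": 0.8, "fingers": -1},
    {"wx": 0, "wy": 0, "wz": 0, "dx": 0, "dy": 0, "dz": 0.8, "fingers": -1},
    {"wx": 0, "wy": 0, "wz": 0, "dx": 0, "dy": 0, "dz": 0.8, "fingers": -1},
    {"wx": 0, "wy": 0, "wz": 0, "dx": 0, "dy": 0, "dz": 0.5, "fingers": -1},
    {"wx": 0, "wy": 0, "wz": 0, "dx": 0, "dy": 0, "dz": 0.3, "fingers": -1},
    {"wx": 0, "wy": 0, "wz": 0, "dx": 0, "dy": 0, "dz": 0, "fingers": -0.2},
    {"wx": 0, "wy": 0, "wz": 0, "dx": 0, "dy": 0, "dz": 0, "fingers": 1},
    {"wx": 0, "wy": 0, "wz": 0, "dx": 0, "dy": 0, "dz": 0, "fingers": 1},
  ],
)

```text
time_s: 2.57
eef_pos: [0.6447, 0.2054, 0.0261]
tcp_rot: [[-0.956, 0.295, 0.002], [0.295, 0.956, 0.001], [-0.002, 0.001, -1.0]]
wrist_force: [-5.1, -0.6, 13.9]
gripper_width: 0.053
gripper_force: 61.1
```

arm_command(
  commands=[
    {"wx": 0, "wy": 0, "wz": 0, "dx": 0, "dy": 0, "dz": 0, "fingers": 1},
    {"wx": 0, "wy": 0, "wz": 0, "dx": 0, "dy": 0, "dz": 0, "fingers": 1},
    {"wx": 0, "wy": 0, "wz": 0, "dx": 0, "dy": 0, "dz": 0, "fingers": 1},
  ],
)

```text
time_s: 2.82
eef_pos: [0.6449, 0.2053, 0.0262]
tcp_rot: [[-0.955, 0.295, 0.003], [0.295, 0.955, 0.001], [-0.002, 0.002, -1.0]]
wrist_force: [-0.6, 2.2, 8.0]
gripper_width: 0.0526
gripper_force: 63.7
```

arm_command(
  commands=[
    {"wx": 0, "wy": 0, "wz": 0, "dx": 0, "dy": 0, "dz": -0.3, "fingers": 1},
    {"wx": 0, "wy": 0, "wz": 0, "dx": 0, "dy": 0, "dz": -0.8, "fingers": 1},
    {"wx": 0, "wy": 0, "wz": 0, "dx": 0.9, "dy": 0.05, "dz": -0.8, "fingers": 1},
    {"wx": 0, "wy": 0, "wz": 0, "dx": 1, "dy": 0.05, "dz": 0, "fingers": 1},
    {"wx": 0, "wy": 0, "wz": 0, "dx": 1, "dy": 0.05, "dz": 0, "fingers": 1},
    {"wx": 0, "wy": 0, "wz": 0, "dx": 1, "dy": 0.05, "dz": 0, "fingers": 1},
    {"wx": 0, "wy": 0, "wz": 0, "dx": 1, "dy": 0.05, "dz": 0, "fingers": 1},
    {"wx": 0, "wy": 0, "wz": 0, "dx": 1, "dy": 0.05, "dz": 0, "fingers": 1},
  ],
)

```text
time_s: 3.48
eef_pos: [0.4765, 0.2659, 0.0823]
tcp_rot: [[-0.955, 0.296, 0.001], [0.296, 0.955, 0.0], [-0.001, 0.001, -1.0]]
wrist_force: [0.5, 1.2, -2.2]
gripper_width: 0.0523
gripper_force: 63.4
```

arm_command(
  commands=[
    {"wx": 0, "wy": 0, "wz": 0, "dx": 0, "dy": 0, "dz": 0, "fingers": 1},
    {"wx": 0, "wy": 0, "wz": 0, "dx": 0, "dy": 0, "dz": 0, "fingers": 1},
    {"wx": 0, "wy": 0, "wz": 0, "dx": 0, "dy": 0, "dz": 0, "fingers": 1},
  ],
)

```text
time_s: 3.73
eef_pos: [0.4785, 0.2659, 0.0821]
tcp_rot: [[-0.956, 0.295, 0.002], [0.295, 0.956, 0.001], [-0.001, 0.001, -1.0]]
wrist_force: [1.1, 1.1, -2.0]
gripper_width: 0.0528
gripper_force: 63.4
```

```bash
python3 - <<'E'
from h import *
go('bpot',30)
f=grab('side'); save('s2',cv2.resize(f['img'][100:250,80:300],None,fx=3.4,fy=3.4,interpolation=cv2.INTER_CUBIC))
E
```

```text
bpot [478.5 265.7] pos [478.5 265.9  82.1] psi 72.8 units dx -0.00 dy -0.01 dz 1.74  t 3.7 w 0.0528
```

View pics/s2.png

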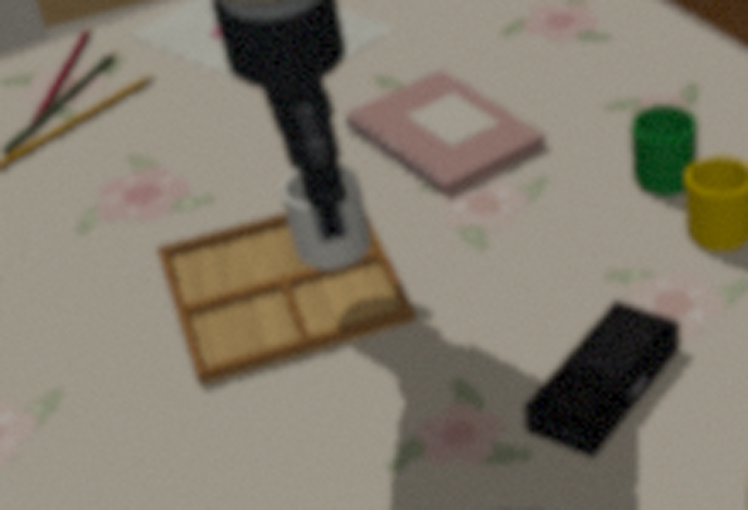

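The pot is held upright over the far-right small bay (pot base at about (335,262), bay at (345,298) below it). I lower it.

arm_command(
  commands=[
    {"wx": 0, "wy": 0, "wz": 0, "dx": 0, "dy": 0, "dz": 0.6, "fingers": 1},
    {"wx": 0, "wy": 0, "wz": 0, "dx": 0, "dy": 0, "dz": 0.6, "fingers": 1},
    {"wx": 0, "wy": 0, "wz": 0, "dx": 0, "dy": 0, "dz": 0.3, "fingers": 1},
    {"wx": 0, "wy": 0, "wz": 0, "dx": 0, "dy": 0, "dz": 0.15, "fingers": 1},
    {"wx": 0, "wy": 0, "wz": 0, "dx": 0, "dy": 0, "dz": 0.05, "fingers": 1},
    {"wx": 0, "wy": 0, "wz": 0, "dx": 0, "dy": 0, "dz": 0, "fingers": 1},
    {"wx": 0, "wy": 0, "wz": 0, "dx": 0, "dy": 0, "dz": 0, "fingers": 1},
  ],
)

```text
time_s: 4.37
eef_pos: [0.4783, 0.2656, 0.0307]
tcp_rot: [[-0.955, 0.296, 0.001], [0.296, 0.955, 0.0], [-0.001, 0.001, -1.0]]
wrist_force: [0.2, 0.5, -0.9]
gripper_width: 0.053
gripper_force: 63.5
```

arm_command(
  commands=[
    {"wx": 0, "wy": 0, "wz": 0, "dx": 0, "dy": 0, "dz": 0.03, "fingers": 1},
    {"wx": 0, "wy": 0, "wz": 0, "dx": 0, "dy": 0, "dz": 0, "fingers": 1},
    {"wx": 0, "wy": 0, "wz": 0, "dx": 0, "dy": 0, "dz": 0, "fingers": -0.5},
    {"wx": 0, "wy": 0, "wz": 0, "dx": 0, "dy": 0, "dz": 0, "fingers": -0.5},
    {"wx": 0, "wy": 0, "wz": 0, "dx": 0, "dy": 0, "dz": 0, "fingers": -0.5},
    {"wx": 0, "wy": 0, "wz": 0, "dx": 0, "dy": 0, "dz": -0.4, "fingers": -0.5},
    {"wx": 0, "wy": 0, "wz": 0, "dx": 0, "dy": 0, "dz": -0.9, "fingers": -0.5},
    {"wx": 0, "wy": 0, "wz": 0, "dx": 0, "dy": 0, "dz": -0.9, "fingers": -0.5},
  ],
)

```text
time_s: 5.03
eef_pos: [0.4773, 0.2655, 0.0955]
tcp_rot: [[-0.955, 0.295, -0.002], [0.295, 0.955, -0.001], [0.002, -0.001, -1.0]]
wrist_force: [0.0, 0.4, 0.7]
gripper_width: 0.0638
gripper_force: 0.0
```

```bash
python3 - <<'E'
from h import *
go('tape',90)
E
```

```text
tape [597 -90] pos [477.3 265.5  95.5] psi 72.8 units dx -7.31 dy -10.14 dz 0.18  t 5.0 w 0.0638
```

arm_command(
  commands=[
    {"wx": 0, "wy": 0, "wz": 0, "dx": -0.6, "dy": -0.8, "dz": 0, "fingers": -1},
    {"wx": 0, "wy": 0, "wz": 0, "dx": -0.7, "dy": -1, "dz": 0, "fingers": -1},
    {"wx": 0, "wy": 0, "wz": 0, "dx": -0.7, "dy": -1, "dz": 0, "fingers": -1},
    {"wx": 0, "wy": 0, "wz": 0, "dx": -0.7, "dy": -1, "dz": 0, "fingers": -1},
    {"wx": 0, "wy": 0, "wz": 0, "dx": -0.7, "dy": -1, "dz": 0, "fingers": -1},
    {"wx": 0, "wy": 0, "wz": 0, "dx": -0.7, "dy": -1, "dz": 0, "fingers": -1},
    {"wx": 0, "wy": 0, "wz": 0, "dx": -0.7, "dy": -1, "dz": 0, "fingers": -1},
    {"wx": 0, "wy": 0, "wz": 0, "dx": -0.7, "dy": -1, "dz": 0, "fingers": -1},
  ],
)

```text
time_s: 5.7
eef_pos: [0.5666, -0.0084, 0.0954]
tcp_rot: [[-0.955, 0.295, 0.0], [0.295, 0.955, 0.0], [-0.0, 0.0, -1.0]]
wrist_force: [0.6, 0.7, 0.7]
gripper_width: 0.0854
gripper_force: 0.0
```

arm_command(
  commands=[
    {"wx": 0, "wy": 0, "wz": 0, "dx": -0.7, "dy": -1, "dz": 0, "fingers": -1},
    {"wx": 0, "wy": 0, "wz": 0, "dx": -0.7, "dy": -1, "dz": 0, "fingers": -1},
    {"wx": 0, "wy": 0, "wz": 0, "dx": -0.4, "dy": -0.34, "dz": 0, "fingers": -1},
    {"wx": 0, "wy": 0, "wz": 0, "dx": 0, "dy": 0, "dz": 0, "fingers": -1},
    {"wx": 0, "wy": 0, "wz": 0, "dx": 0, "dy": 0, "dz": 0, "fingers": -1},
  ],
)

```text
time_s: 6.12
eef_pos: [0.597, -0.0901, 0.095]
tcp_rot: [[-0.955, 0.297, -0.0], [0.297, 0.955, 0.0], [0.001, 0.0, -1.0]]
wrist_force: [-0.7, 0.3, -0.0]
gripper_width: 0.0852
gripper_force: 0.0
```

```bash
python3 - <<'E'
from h import *
go('tape',7)
f=grab('top')
m,P=hmask(f,197,241,.03); X=P[m]; print('pot now',rect(X),X[:,2].max()); print(woodrect(f,177,260))
save('t2',cv2.resize(f['img'][180:310,130:330],None,fx=3.9,fy=3.9,interpolation=cv2.INTER_CUBIC))
E
```

```text
tape [597 -90] pos [597.  -90.1  95. ] psi 72.7 units dx -0.00 dy 0.00 dz 2.93  t 6.1 w 0.0852
pot now [477.  265.3  53.9  51.5  88.3] 0.061459886587211576
[448.2 314.8 161.7 163.8  75.6]
```

View pics/t2.png

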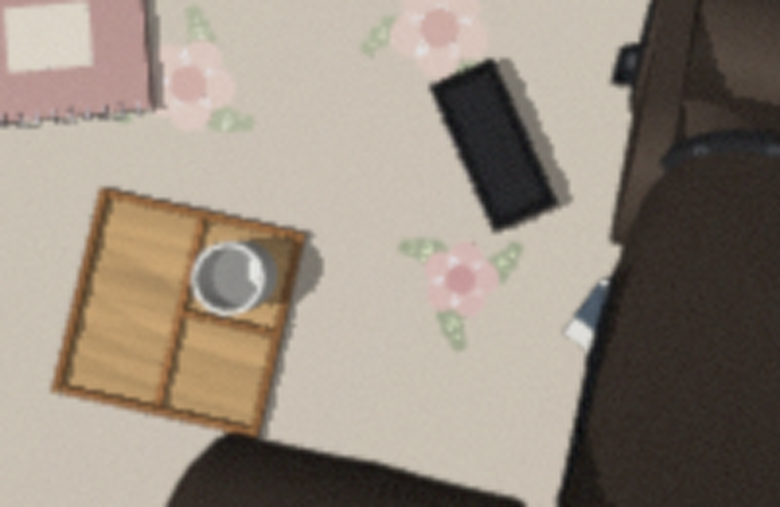

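The pot stands in the far small bay (crop (230,278)), measured within about 2 mm of the bay centre, with its top at 60 mm. Next I grasp the tape.

arm_command(
  commands=[
    {"wx": 0, "wy": 0, "wz": 0, "dx": 0, "dy": 0, "dz": 0.9, "fingers": -1},
    {"wx": 0, "wy": 0, "wz": 0, "dx": 0, "dy": 0, "dz": 0.9, "fingers": -1},
    {"wx": 0, "wy": 0, "wz": 0, "dx": 0, "dy": 0, "dz": 0.7, "fingers": -1},
    {"wx": 0, "wy": 0, "wz": 0, "dx": 0, "dy": 0, "dz": 0.35, "fingers": -1},
    {"wx": 0, "wy": 0, "wz": 0, "dx": 0, "dy": 0, "dz": 0.1, "fingers": -0.5},
    {"wx": 0, "wy": 0, "wz": 0, "dx": 0, "dy": 0, "dz": 0, "fingers": 1},
    {"wx": 0, "wy": 0, "wz": 0, "dx": 0, "dy": 0, "dz": 0, "fingers": 1},
    {"wx": 0, "wy": 0, "wz": 0, "dx": 0, "dy": 0, "dz": 0, "fingers": 1},
  ],
)

```text
time_s: 6.83
eef_pos: [0.5978, -0.0894, 0.0086]
tcp_rot: [[-0.955, 0.295, 0.002], [0.295, 0.955, -0.0], [-0.002, 0.0, -1.0]]
wrist_force: [-0.6, 0.5, 1.1]
gripper_width: 0.0498
gripper_force: 62.0
```

arm_command(
  commands=[
    {"wx": 0, "wy": 0, "wz": 0, "dx": 0, "dy": 0, "dz": 0, "fingers": 1},
    {"wx": 0, "wy": 0, "wz": 0, "dx": 0, "dy": 0, "dz": 0, "fingers": 1},
  ],
)

```text
time_s: 7.0
eef_pos: [0.5978, -0.0894, 0.0085]
tcp_rot: [[-0.955, 0.295, 0.002], [0.295, 0.955, -0.0], [-0.002, 0.0, -1.0]]
wrist_force: [-0.6, 2.8, 7.2]
gripper_width: 0.0497
gripper_force: 62.5
```

arm_command(
  commands=[
    {"wx": 0, "wy": 0, "wz": 0, "dx": 0, "dy": 0, "dz": -0.3, "fingers": 1},
    {"wx": 0, "wy": 0, "wz": 0, "dx": 0, "dy": 0, "dz": -0.8, "fingers": 1},
    {"wx": 0, "wy": 0, "wz": 0, "dx": 0.5, "dy": 0.5, "dz": -0.8, "fingers": 1},
    {"wx": 0, "wy": 0, "wz": 0, "dx": 0.8, "dy": 0.8, "dz": -0.8, "fingers": 1},
    {"wx": 0, "wy": 0, "wz": 0, "dx": 0.9, "dy": 0.9, "dz": 0, "fingers": 1},
    {"wx": 0, "wy": 0, "wz": 0, "dx": 0.9, "dy": 0.9, "dz": 0, "fingers": 1},
    {"wx": 0, "wy": 0, "wz": 0, "dx": 0.9, "dy": 0.9, "dz": 0, "fingers": 1},
    {"wx": 0, "wy": 0, "wz": 0, "dx": 0.9, "dy": 0.9, "dz": 0, "fingers": 1},
  ],
)

```text
time_s: 7.67
eef_pos: [0.4993, 0.0954, 0.0892]
tcp_rot: [[-0.955, 0.296, 0.002], [0.296, 0.955, 0.0], [-0.002, 0.001, -1.0]]
wrist_force: [2.1, 0.2, -0.4]
gripper_width: 0.0497
gripper_force: 62.4
```

arm_command(
  commands=[
    {"wx": 0, "wy": 0, "wz": 0, "dx": 0.9, "dy": 0.9, "dz": 0, "fingers": 1},
    {"wx": 0, "wy": 0, "wz": 0, "dx": 0.9, "dy": 0.9, "dz": 0, "fingers": 1},
    {"wx": 0, "wy": 0, "wz": 0, "dx": 0.9, "dy": 0.9, "dz": 0, "fingers": 1},
    {"wx": 0, "wy": 0, "wz": 0, "dx": 0.9, "dy": 0.9, "dz": 0, "fingers": 1},
    {"wx": 0, "wy": 0, "wz": 0, "dx": 0.9, "dy": 0.9, "dz": 0, "fingers": 1},
    {"wx": 0, "wy": 0, "wz": 0, "dx": 0.4, "dy": 0.5, "dz": 0, "fingers": 1},
    {"wx": 0, "wy": 0, "wz": 0, "dx": 0, "dy": 0, "dz": 0, "fingers": 1},
    {"wx": 0, "wy": 0, "wz": 0, "dx": 0, "dy": 0, "dz": 0, "fingers": 1},
  ],
)

```text
time_s: 8.33
eef_pos: [0.4037, 0.2818, 0.0888]
tcp_rot: [[-0.956, 0.293, 0.001], [0.293, 0.956, 0.001], [-0.001, 0.001, -1.0]]
wrist_force: [-0.9, -0.6, 0.1]
gripper_width: 0.0498
gripper_force: 62.4
```

```bash
python3 - <<'E'
from h import *
go('btape',12.5)
f=grab('side'); save('s3',cv2.resize(f['img'][100:250,80:300],None,fx=3.4,fy=3.4,interpolation=cv2.INTER_CUBIC))
E
```

```text
btape [404.9 284.8] pos [403.7 281.8  88.8] psi 73.0 units dx -0.01 dy 0.10 dz 2.54  t 8.3 w 0.0498
```

View pics/s3.png

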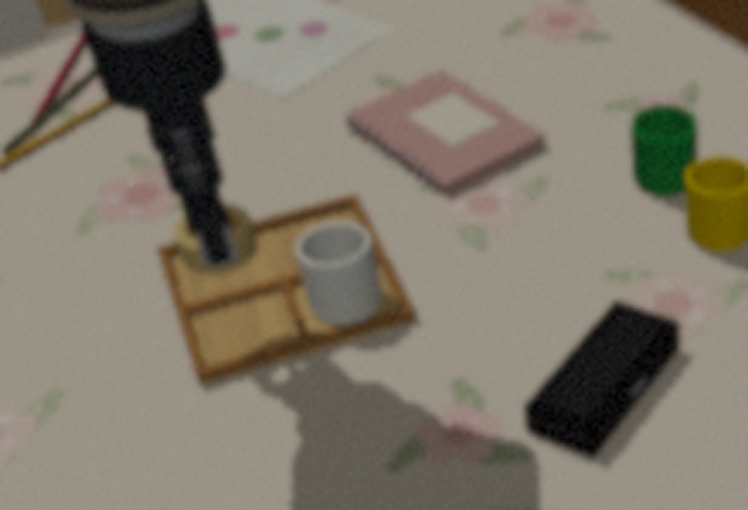

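The tape is held level at (215,240) above the near small bay, and the pot is seated in its bay at (340,275). I lower the tape.

arm_command(
  commands=[
    {"wx": 0, "wy": 0, "wz": 0, "dx": 0, "dy": 0.1, "dz": 0.6, "fingers": 1},
    {"wx": 0, "wy": 0, "wz": 0, "dx": 0, "dy": 0, "dz": 0.8, "fingers": 1},
    {"wx": 0, "wy": 0, "wz": 0, "dx": 0, "dy": 0, "dz": 0.6, "fingers": 1},
    {"wx": 0, "wy": 0, "wz": 0, "dx": 0, "dy": 0, "dz": 0.3, "fingers": 1},
    {"wx": 0, "wy": 0, "wz": 0, "dx": 0, "dy": 0, "dz": 0.15, "fingers": 1},
    {"wx": 0, "wy": 0, "wz": 0, "dx": 0, "dy": 0, "dz": 0.05, "fingers": 1},
    {"wx": 0, "wy": 0, "wz": 0, "dx": 0, "dy": 0, "dz": 0, "fingers": 1},
    {"wx": 0, "wy": 0, "wz": 0, "dx": 0, "dy": 0, "dz": 0, "fingers": 1},
  ],
)

```text
time_s: 9.05
eef_pos: [0.4053, 0.2838, 0.0137]
tcp_rot: [[-0.955, 0.296, 0.001], [0.296, 0.955, 0.001], [-0.001, 0.001, -1.0]]
wrist_force: [1.1, 0.5, -1.4]
gripper_width: 0.0497
gripper_force: 62.4
```

arm_command(
  commands=[
    {"wx": 0, "wy": 0, "wz": 0, "dx": 0, "dy": 0, "dz": 0.04, "fingers": 1},
    {"wx": 0, "wy": 0, "wz": 0, "dx": 0, "dy": 0, "dz": 0, "fingers": 1},
    {"wx": 0, "wy": 0, "wz": 0, "dx": 0, "dy": 0, "dz": 0, "fingers": -0.4},
    {"wx": 0, "wy": 0, "wz": 0, "dx": 0, "dy": 0, "dz": 0, "fingers": -0.5},
    {"wx": 0, "wy": 0, "wz": 0, "dx": 0, "dy": 0, "dz": 0, "fingers": -0.5},
    {"wx": 0, "wy": 0, "wz": 0, "dx": 0, "dy": 0, "dz": -0.4, "fingers": -0.5},
    {"wx": 0, "wy": 0, "wz": 0, "dx": 0, "dy": 0, "dz": -0.9, "fingers": -0.5},
    {"wx": 0, "wy": 0, "wz": 0, "dx": 0, "dy": 0, "dz": -0.9, "fingers": -0.5},
  ],
)

```text
time_s: 9.72
eef_pos: [0.4043, 0.2836, 0.0779]
tcp_rot: [[-0.955, 0.295, -0.002], [0.295, 0.955, -0.001], [0.002, -0.002, -1.0]]
wrist_force: [-0.0, -0.1, 0.5]
gripper_width: 0.0644
gripper_force: 0.0
```

```bash
python3 - <<'E'
from h import *
go('tin',80,112.4)
E
```

```text
tin [572.5  69. ] pos [404.3 283.6  77.9] psi 72.8 units dx -7.47 dy -5.18 dz -0.08 wz -6.60 t 9.7 w 0.0644
```

arm_command(
  commands=[
    {"wx": 0, "wy": 0, "wz": 0, "dx": -0.4, "dy": -0.3, "dz": -0.8, "fingers": -1},
    {"wx": 0, "wy": 0, "wz": 0, "dx": -1, "dy": -0.7, "dz": 0, "fingers": -1},
    {"wx": 0, "wy": 0, "wz": 0, "dx": -1, "dy": -0.7, "dz": 0, "fingers": -1},
    {"wx": 0, "wy": 0, "wz": 0, "dx": -1, "dy": -0.7, "dz": 0, "fingers": -1},
    {"wx": 0, "wy": 0, "wz": 0, "dx": -1, "dy": -0.7, "dz": 0, "fingers": -1},
    {"wx": 0, "wy": 0, "wz": 0, "dx": -1, "dy": -0.7, "dz": 0, "fingers": -1},
    {"wx": 0, "wy": 0, "wz": 0, "dx": -1, "dy": -0.7, "dz": 0, "fingers": -1},
    {"wx": 0, "wy": 0, "wz": 0, "dx": -1, "dy": -0.65, "dz": 0, "fingers": -1},
  ],
)

```text
time_s: 10.38
eef_pos: [0.5721, 0.0689, 0.1018]
tcp_rot: [[-0.955, 0.295, -0.0], [0.295, 0.955, 0.0], [0.0, 0.0, -1.0]]
wrist_force: [1.4, 1.6, -0.3]
gripper_width: 0.0856
gripper_force: 0.0
```

arm_command(
  commands=[
    {"wx": 0, "wy": 0, "wz": -0.95, "dx": 0, "dy": 0, "dz": 0, "fingers": -1},
    {"wx": 0, "wy": 0, "wz": -0.95, "dx": 0, "dy": 0, "dz": 0, "fingers": -1},
    {"wx": 0, "wy": 0, "wz": -0.95, "dx": 0, "dy": 0, "dz": 0, "fingers": -1},
    {"wx": 0, "wy": 0, "wz": -0.95, "dx": 0, "dy": 0, "dz": 0, "fingers": -1},
    {"wx": 0, "wy": 0, "wz": -0.95, "dx": 0, "dy": 0, "dz": 0, "fingers": -1},
    {"wx": 0, "wy": 0, "wz": -0.95, "dx": 0, "dy": 0, "dz": 0, "fingers": -1},
    {"wx": 0, "wy": 0, "wz": -0.9, "dx": 0, "dy": 0, "dz": 0, "fingers": -1},
    {"wx": 0, "wy": 0, "wz": 0, "dx": 0, "dy": 0, "dz": 0, "fingers": -1},
  ],
)

```text
time_s: 11.05
eef_pos: [0.5712, 0.0707, 0.1017]
tcp_rot: [[-0.923, -0.385, -0.0], [-0.385, 0.923, 0.0], [0.0, 0.0, -1.0]]
wrist_force: [-0.1, -0.2, 0.0]
gripper_width: 0.0854
gripper_force: 0.0
```

```bash
python3 - <<'E'
from h import *
go('tin',6,112.4)
f=grab('top')
m,P=hmask(f,197,241,.03); print('pot',rect(P[m]))
m,P=hmask(f,188,266,.019,20); print('tape',m.sum(),rect(P[m]),np.percentile(P[m][:,2],[20,80]).round(3))
print(woodrect(f,177,260))
E
```

```text
tin [572.5  69. ] pos [571.2  70.7 101.7] psi 112.7 units dx -0.02 dy -0.07 dz 3.19 wz 0.04 t 11.1 w 0.0854
pot [477.  265.6  54.1  51.6  88.7]
tape 172 [403.7 283.6  48.4  50.3  43.3] [0.026 0.029]
[451.  313.9 162.  158.1  75.6]
```

The tape lies flat in its bay, centred to about 2 mm, and the tray hasn't moved. Next is the tin.

arm_command(
  commands=[
    {"wx": 0, "wy": 0, "wz": 0, "dx": -0.02, "dy": -0.07, "dz": 0.9, "fingers": -1},
    {"wx": 0, "wy": 0, "wz": 0, "dx": 0, "dy": 0, "dz": 0.9, "fingers": -1},
    {"wx": 0, "wy": 0, "wz": 0, "dx": 0, "dy": 0, "dz": 0.8, "fingers": -1},
    {"wx": 0, "wy": 0, "wz": 0, "dx": 0, "dy": 0, "dz": 0.45, "fingers": -1},
    {"wx": 0, "wy": 0, "wz": 0, "dx": 0, "dy": 0, "dz": 0.12, "fingers": -0.4},
    {"wx": 0, "wy": 0, "wz": 0, "dx": 0, "dy": 0, "dz": 0, "fingers": 1},
    {"wx": 0, "wy": 0, "wz": 0, "dx": 0, "dy": 0, "dz": 0, "fingers": 1},
    {"wx": 0, "wy": 0, "wz": 0, "dx": 0, "dy": 0, "dz": 0, "fingers": 1},
  ],
)

```text
time_s: 11.77
eef_pos: [0.5732, 0.069, 0.0078]
tcp_rot: [[-0.925, -0.381, 0.002], [-0.381, 0.925, 0.0], [-0.002, -0.001, -1.0]]
wrist_force: [0.3, 0.1, -2.0]
gripper_width: 0.0526
gripper_force: 64.0
```

arm_command(
  commands=[
    {"wx": 0, "wy": 0, "wz": 0, "dx": 0, "dy": 0, "dz": 0, "fingers": 1},
    {"wx": 0, "wy": 0, "wz": 0, "dx": 0, "dy": 0, "dz": 0, "fingers": 1},
    {"wx": 0, "wy": 0, "wz": 0, "dx": 0, "dy": 0, "dz": -0.2, "fingers": 1},
    {"wx": 0, "wy": 0, "wz": 0, "dx": 0, "dy": 0, "dz": -0.6, "fingers": 1},
    {"wx": 0, "wy": 0, "wz": 0, "dx": 0, "dy": 0, "dz": -0.8, "fingers": 1},
    {"wx": 0, "wy": 0, "wz": 0, "dx": 0, "dy": 0, "dz": -0.9, "fingers": 1},
    {"wx": 0, "wy": 0, "wz": 0, "dx": 0, "dy": 0, "dz": -0.5, "fingers": 1},
    {"wx": 0, "wy": 0, "wz": 0, "dx": 0, "dy": 0, "dz": 0, "fingers": 1},
  ],
)

```text
time_s: 12.43
eef_pos: [0.574, 0.069, 0.1003]
tcp_rot: [[-0.924, -0.381, 0.006], [-0.381, 0.924, 0.0], [-0.005, -0.002, -1.0]]
wrist_force: [1.2, -0.5, -2.0]
gripper_width: 0.0525
gripper_force: 64.2
```

```bash
python3 - <<'E'
from h import *
go('btin',100,75.5)
f=grab('side'); m,P=hmask(f,258,180,.035,45); X=P[m]; print(m.sum(), X[:,2].min(),X[:,2].max())
save('s4',cv2.resize(f['img'][70:230,170:380],None,fx=3.6,fy=3.6,interpolation=cv2.INTER_CUBIC))
E
```

```text
btin [461.  349.8] pos [574.   69.  100.3] psi 112.4 units dx -0.09 dy 10.09 dz -0.01 wz 6.15 t 12.4 w 0.0525
365 0.09285712826997339 0.11997035699135716
```

View pics/s4.png

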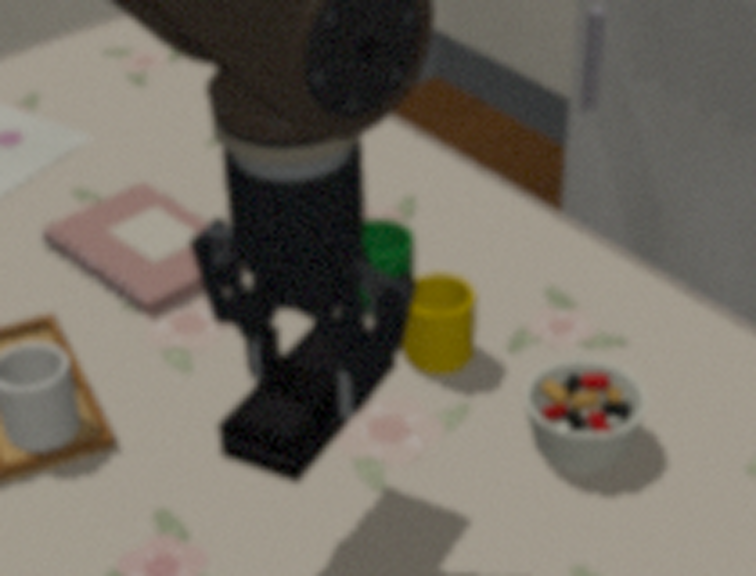

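The tin is held level in the fingers (crop (310,400)), with its underside at about 93 mm. I carry it over to the long bay.

arm_command(
  commands=[
    {"wx": 0, "wy": 0, "wz": 0, "dx": 0, "dy": 0.4, "dz": 0, "fingers": 1},
    {"wx": 0, "wy": 0, "wz": 0, "dx": 0, "dy": 0.9, "dz": 0, "fingers": 1},
    {"wx": 0, "wy": 0, "wz": 0, "dx": 0, "dy": 1, "dz": 0, "fingers": 1},
    {"wx": 0, "wy": 0, "wz": 0, "dx": 0, "dy": 1, "dz": 0, "fingers": 1},
    {"wx": 0, "wy": 0, "wz": 0, "dx": 0, "dy": 1, "dz": 0, "fingers": 1},
    {"wx": 0, "wy": 0, "wz": 0, "dx": 0, "dy": 1, "dz": 0, "fingers": 1},
    {"wx": 0, "wy": 0, "wz": 0, "dx": 0, "dy": 1, "dz": 0, "fingers": 1},
    {"wx": 0, "wy": 0, "wz": 0, "dx": 0, "dy": 1, "dz": 0, "fingers": 1},
  ],
)

```text
time_s: 13.15
eef_pos: [0.4873, 0.2728, 0.0952]
tcp_rot: [[-0.924, -0.381, -0.002], [-0.381, 0.924, -0.001], [0.002, 0.0, -1.0]]
wrist_force: [-0.4, -0.4, -1.2]
gripper_width: 0.0525
gripper_force: 64.1
```

arm_command(
  commands=[
    {"wx": 0, "wy": 0, "wz": 0, "dx": 0, "dy": 1, "dz": 0, "fingers": 1},
    {"wx": 0, "wy": 0, "wz": 0, "dx": 0, "dy": 1, "dz": 0, "fingers": 1},
    {"wx": 0, "wy": 0, "wz": 0, "dx": -0.1, "dy": 0.8, "dz": 0, "fingers": 1},
    {"wx": 0, "wy": 0, "wz": 0.5, "dx": 0, "dy": 0, "dz": 0, "fingers": 1},
    {"wx": 0, "wy": 0, "wz": 0.9, "dx": 0, "dy": 0, "dz": 0, "fingers": 1},
    {"wx": 0, "wy": 0, "wz": 0.9, "dx": 0, "dy": 0, "dz": 0, "fingers": 1},
    {"wx": 0, "wy": 0, "wz": 0.9, "dx": 0, "dy": 0, "dz": 0, "fingers": 1},
    {"wx": 0, "wy": 0, "wz": 0.9, "dx": 0, "dy": 0, "dz": 0, "fingers": 1},
  ],
)

```text
time_s: 13.82
eef_pos: [0.4587, 0.3503, 0.0951]
tcp_rot: [[-0.999, 0.042, -0.002], [0.042, 0.999, -0.001], [0.002, -0.001, -1.0]]
wrist_force: [-0.7, -0.6, -1.9]
gripper_width: 0.0528
gripper_force: 64.1
```

arm_command(
  commands=[
    {"wx": 0, "wy": 0, "wz": 0.9, "dx": 0, "dy": 0, "dz": 0, "fingers": 1},
    {"wx": 0, "wy": 0, "wz": 0.9, "dx": 0, "dy": 0, "dz": 0, "fingers": 1},
    {"wx": 0, "wy": 0, "wz": 0.25, "dx": 0, "dy": 0, "dz": 0, "fingers": 1},
    {"wx": 0, "wy": 0, "wz": 0, "dx": 0, "dy": 0, "dz": 0, "fingers": 1},
    {"wx": 0, "wy": 0, "wz": 0, "dx": 0, "dy": 0, "dz": 0, "fingers": 1},
  ],
)

```text
time_s: 14.23
eef_pos: [0.4591, 0.3502, 0.0955]
tcp_rot: [[-0.969, 0.249, -0.002], [0.249, 0.969, -0.001], [0.001, -0.001, -1.0]]
wrist_force: [-0.2, -0.6, -2.7]
gripper_width: 0.0523
gripper_force: 64.1
```

```bash
python3 - <<'E'
from h import *
go('btin',12,75.5)
f=grab('side'); save('s5',cv2.resize(f['img'][60:220,60:270],None,fx=3.6,fy=3.6,interpolation=cv2.INTER_CUBIC))
E
```

```text
btin [461.  349.8] pos [459.1 350.2  95.5] psi 75.6 units dx -0.07 dy 0.01 dz 2.78 wz 0.02 t 14.2 w 0.0523
```

View pics/s5.png

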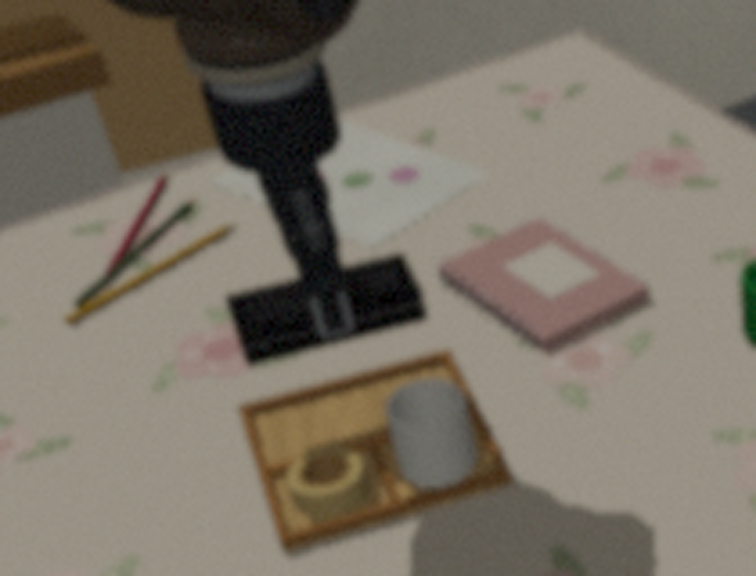

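The tin hangs level at (325,310), parallel to the long bay below it. I lower it into the bay.

arm_command(
  commands=[
    {"wx": 0, "wy": 0, "wz": 0, "dx": -0.06, "dy": 0, "dz": 0.7, "fingers": 1},
    {"wx": 0, "wy": 0, "wz": 0, "dx": 0, "dy": 0, "dz": 0.9, "fingers": 1},
    {"wx": 0, "wy": 0, "wz": 0, "dx": 0, "dy": 0, "dz": 0.6, "fingers": 1},
    {"wx": 0, "wy": 0, "wz": 0, "dx": 0, "dy": 0, "dz": 0.35, "fingers": 1},
    {"wx": 0, "wy": 0, "wz": 0, "dx": 0, "dy": 0, "dz": 0.15, "fingers": 1},
    {"wx": 0, "wy": 0, "wz": 0, "dx": 0, "dy": 0, "dz": 0.05, "fingers": 1},
    {"wx": 0, "wy": 0, "wz": 0, "dx": 0, "dy": 0, "dz": 0, "fingers": 1},
    {"wx": 0, "wy": 0, "wz": 0, "dx": 0, "dy": 0, "dz": 0, "fingers": 1},
  ],
)

```text
time_s: 14.95
eef_pos: [0.462, 0.35, 0.015]
tcp_rot: [[-0.968, 0.25, 0.001], [0.25, 0.968, 0.001], [-0.001, 0.001, -1.0]]
wrist_force: [-0.6, 0.0, -2.1]
gripper_width: 0.0525
gripper_force: 64.1
```

arm_command(
  commands=[
    {"wx": 0, "wy": 0, "wz": 0, "dx": 0, "dy": 0, "dz": 0.06, "fingers": 1},
    {"wx": 0, "wy": 0, "wz": 0, "dx": 0, "dy": 0, "dz": 0.04, "fingers": 1},
    {"wx": 0, "wy": 0, "wz": 0, "dx": 0, "dy": 0, "dz": 0, "fingers": 1},
    {"wx": 0, "wy": 0, "wz": 0, "dx": 0, "dy": 0, "dz": 0, "fingers": 1},
  ],
)

```text
time_s: 15.28
eef_pos: [0.4618, 0.3498, 0.0114]
tcp_rot: [[-0.968, 0.25, 0.001], [0.25, 0.968, 0.0], [-0.0, 0.001, -1.0]]
wrist_force: [0.1, 0.2, -0.2]
gripper_width: 0.0528
gripper_force: 64.1
```

Now it's supported by the floor. I release and retreat.

arm_command(
  commands=[
    {"wx": 0, "wy": 0, "wz": 0, "dx": 0, "dy": 0, "dz": 0, "fingers": -0.4},
    {"wx": 0, "wy": 0, "wz": 0, "dx": 0, "dy": 0, "dz": 0, "fingers": -0.5},
    {"wx": 0, "wy": 0, "wz": 0, "dx": 0, "dy": 0, "dz": 0, "fingers": -0.5},
    {"wx": 0, "wy": 0, "wz": 0, "dx": 0, "dy": 0, "dz": -0.4, "fingers": -0.5},
    {"wx": 0, "wy": 0, "wz": 0, "dx": 0, "dy": 0, "dz": -0.9, "fingers": -0.5},
    {"wx": 0, "wy": 0, "wz": 0, "dx": 0, "dy": 0, "dz": -0.9, "fingers": -0.5},
    {"wx": 0, "wy": 0, "wz": 0, "dx": 0, "dy": 0, "dz": -0.9, "fingers": -0.5},
    {"wx": 0, "wy": 0, "wz": 0, "dx": 0, "dy": 0, "dz": 0, "fingers": -0.5},
  ],
)

```text
time_s: 15.95
eef_pos: [0.4632, 0.3508, 0.1097]
tcp_rot: [[-0.968, 0.25, 0.006], [0.25, 0.968, 0.004], [-0.005, 0.005, -1.0]]
wrist_force: [0.3, -0.3, 0.5]
gripper_width: 0.0642
gripper_force: 0.0
```

```bash
python3 - <<'E'
from h import *
go('eraser',100,52.4)
E
```

```text
eraser [440.5  -5.3] pos [463.2 350.8 109.7] psi 75.5 units dx -2.23 dy -11.68 dz 0.27 wz 3.86 t 15.9 w 0.0642
```

arm_command(
  commands=[
    {"wx": 0, "wy": 0, "wz": 0, "dx": -0.15, "dy": -0.7, "dz": 0, "fingers": -0.5},
    {"wx": 0, "wy": 0, "wz": 0, "dx": -0.19, "dy": -1, "dz": 0, "fingers": -0.5},
    {"wx": 0, "wy": 0, "wz": 0, "dx": -0.19, "dy": -1, "dz": 0, "fingers": -0.5},
    {"wx": 0, "wy": 0, "wz": 0, "dx": -0.19, "dy": -1, "dz": 0, "fingers": -0.5},
    {"wx": 0, "wy": 0, "wz": 0, "dx": -0.19, "dy": -1, "dz": 0, "fingers": -0.5},
    {"wx": 0, "wy": 0, "wz": 0, "dx": -0.19, "dy": -1, "dz": 0, "fingers": -0.5},
    {"wx": 0, "wy": 0, "wz": 0, "dx": -0.19, "dy": -1, "dz": 0, "fingers": -0.5},
    {"wx": 0, "wy": 0, "wz": 0, "dx": -0.19, "dy": -1, "dz": 0, "fingers": -0.5},
  ],
)

```text
time_s: 16.62
eef_pos: [0.4465, 0.1136, 0.1045]
tcp_rot: [[-0.968, 0.25, 0.001], [0.25, 0.968, 0.0], [-0.0, 0.0, -1.0]]
wrist_force: [1.6, 0.0, -0.6]
gripper_width: 0.0642
gripper_force: 0.0
```

arm_command(
  commands=[
    {"wx": 0, "wy": 0, "wz": 0, "dx": -0.19, "dy": -1, "dz": 0, "fingers": -0.5},
    {"wx": 0, "wy": 0, "wz": 0, "dx": -0.19, "dy": -1, "dz": 0, "fingers": -0.5},
    {"wx": 0, "wy": 0, "wz": 0, "dx": -0.19, "dy": -1, "dz": 0, "fingers": -0.5},
    {"wx": 0, "wy": 0, "wz": 0, "dx": -0.18, "dy": -0.98, "dz": 0, "fingers": -0.5},
    {"wx": 0, "wy": 0, "wz": 0.96, "dx": 0, "dy": 0, "dz": 0, "fingers": -0.5},
    {"wx": 0, "wy": 0, "wz": 0.96, "dx": 0, "dy": 0, "dz": 0, "fingers": -0.5},
    {"wx": 0, "wy": 0, "wz": 0.96, "dx": 0, "dy": 0, "dz": 0, "fingers": -0.5},
    {"wx": 0, "wy": 0, "wz": 0.96, "dx": 0, "dy": 0, "dz": 0, "fingers": -0.5},
  ],
)

```text
time_s: 17.28
eef_pos: [0.4387, -0.0066, 0.1044]
tcp_rot: [[-0.79, 0.613, 0.0], [0.613, 0.79, 0.0], [-0.0, 0.0, -1.0]]
wrist_force: [-0.5, -0.3, -0.1]
gripper_width: 0.0641
gripper_force: 0.0
```

```bash
python3 - <<'E'
from h import *
go('eraser',8.5,52.4)
f=grab('top')
m,P=hmask(f,197,241,.045); print('pot',rect(P[m]))
m,P=hmask(f,188,266,.019,14); print('tape',m.sum(),rect(P[m]))
m=(cv2.cvtColor(f['img'],cv2.COLOR_RGB2GRAY)<45); m[:, :120]=0;m[:,215:]=0;m[:215]=0;m[310:]=0
n,Lb,st,c=cv2.connectedComponentsWithStats(m.astype(np.uint8)); i=1+np.argmax(st[1:,4]); v,u=np.where(Lb==i)
print('tin',st[i,4],rect(onplane(f,np.c_[u,v],.030)), np.percentile(P[Lb==i][:,2],[5,50,95]).round(3)); print(woodrect(f,177,260))
save('t6',cv2.resize(f['img'][180:310,130:330],None,fx=3.9,fy=3.9,interpolation=cv2.INTER_CUBIC))
E
```

```text
eraser [440.5  -5.3] pos [438.7  -6.6 104.4] psi 52.2 units dx -0.02 dy 0.07 dz 3.20 wz -0.04 t 17.3 w 0.0641
pot [477.1 265.6  53.   51.5  88.3]
tape 121 [411.4 284.1  50.3  35.6  88.2]
tin 809 [461.3 346.6  57.9 122.2  75.2] [0.024 0.031 0.032]
[451.  313.9 162.1 158.1  75.6]
```

View pics/t6.png

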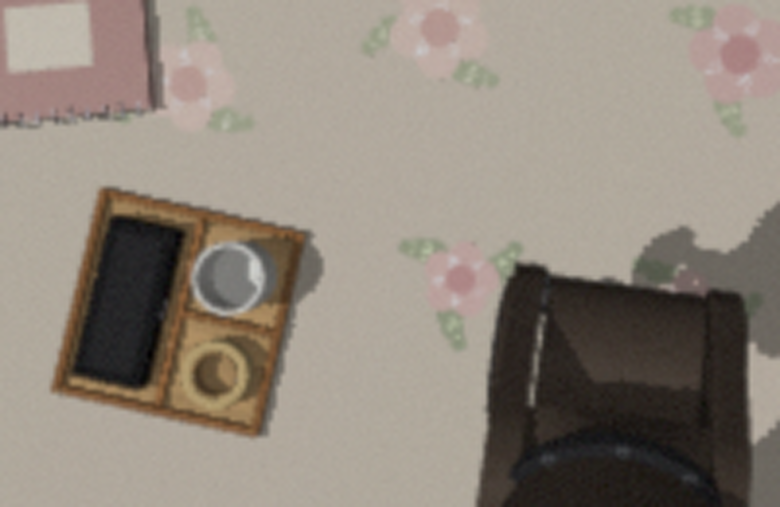

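The watercolour tray is complete: tin at (130,300), pot at (230,278) and tape at (215,372), all within their bays. Next I grasp the eraser.

arm_command(
  commands=[
    {"wx": 0, "wy": 0, "wz": 0, "dx": -0.02, "dy": 0.06, "dz": 0.9, "fingers": -0.5},
    {"wx": 0, "wy": 0, "wz": 0, "dx": 0, "dy": 0, "dz": 0.9, "fingers": -0.5},
    {"wx": 0, "wy": 0, "wz": 0, "dx": 0, "dy": 0, "dz": 0.8, "fingers": -0.5},
    {"wx": 0, "wy": 0, "wz": 0, "dx": 0, "dy": 0, "dz": 0.45, "fingers": -0.3},
    {"wx": 0, "wy": 0, "wz": 0, "dx": 0, "dy": 0, "dz": 0.15, "fingers": 0.1},
    {"wx": 0, "wy": 0, "wz": 0, "dx": 0, "dy": 0, "dz": 0, "fingers": 1},
    {"wx": 0, "wy": 0, "wz": 0, "dx": 0, "dy": 0, "dz": 0, "fingers": 1},
    {"wx": 0, "wy": 0, "wz": 0, "dx": 0, "dy": 0, "dz": 0, "fingers": 1},
  ],
)

```text
time_s: 18.0
eef_pos: [0.4408, -0.0052, 0.0091]
tcp_rot: [[-0.794, 0.608, 0.001], [0.608, 0.794, -0.0], [-0.001, 0.001, -1.0]]
wrist_force: [-0.5, 0.0, -0.7]
gripper_width: 0.0225
gripper_force: 58.8
```

arm_command(
  commands=[
    {"wx": 0, "wy": 0, "wz": 0, "dx": 0, "dy": 0, "dz": 0, "fingers": 1},
    {"wx": 0, "wy": 0, "wz": 0, "dx": 0, "dy": 0, "dz": 0, "fingers": 1},
  ],
)

```text
time_s: 18.17
eef_pos: [0.4407, -0.0052, 0.0088]
tcp_rot: [[-0.793, 0.609, 0.002], [0.609, 0.793, -0.0], [-0.001, 0.001, -1.0]]
wrist_force: [0.4, 0.4, -0.0]
gripper_width: 0.0221
gripper_force: 58.8
```

arm_command(
  commands=[
    {"wx": 0, "wy": 0, "wz": 0, "dx": 0, "dy": 0, "dz": -0.3, "fingers": 1},
    {"wx": 0, "wy": 0, "wz": 0, "dx": 0, "dy": 0, "dz": -0.7, "fingers": 1},
    {"wx": 0, "wy": 0, "wz": -0.9, "dx": 0, "dy": 0, "dz": -0.8, "fingers": 1},
    {"wx": 0, "wy": 0, "wz": -0.9, "dx": 0, "dy": 0, "dz": -0.7, "fingers": 1},
    {"wx": 0, "wy": 0, "wz": -0.9, "dx": 0, "dy": 0, "dz": 0, "fingers": 1},
    {"wx": 0, "wy": 0, "wz": -0.83, "dx": 0, "dy": 0, "dz": 0, "fingers": 1},
    {"wx": 0, "wy": 0, "wz": 0, "dx": -0.15, "dy": -0.6, "dz": 0, "fingers": 1},
    {"wx": 0, "wy": 0, "wz": 0, "dx": -0.27, "dy": -1, "dz": 0, "fingers": 1},
  ],
)

```text
time_s: 18.83
eef_pos: [0.4388, -0.0539, 0.0842]
tcp_rot: [[-0.961, 0.278, 0.001], [0.278, 0.961, -0.0], [-0.001, 0.0, -1.0]]
wrist_force: [0.3, 0.2, 0.6]
gripper_width: 0.0224
gripper_force: 58.9
```

arm_command(
  commands=[
    {"wx": 0, "wy": 0, "wz": 0, "dx": -0.27, "dy": -1, "dz": 0, "fingers": 1},
    {"wx": 0, "wy": 0, "wz": 0, "dx": -0.27, "dy": -1, "dz": 0, "fingers": 1},
    {"wx": 0, "wy": 0, "wz": 0, "dx": -0.27, "dy": -1, "dz": 0, "fingers": 1},
    {"wx": 0, "wy": 0, "wz": 0, "dx": -0.27, "dy": -1, "dz": 0, "fingers": 1},
    {"wx": 0, "wy": 0, "wz": 0, "dx": -0.27, "dy": -1, "dz": 0, "fingers": 1},
    {"wx": 0, "wy": 0, "wz": 0, "dx": -0.27, "dy": -1, "dz": 0, "fingers": 1},
    {"wx": 0, "wy": 0, "wz": 0, "dx": -0.27, "dy": -1, "dz": 0, "fingers": 1},
    {"wx": 0, "wy": 0, "wz": 0, "dx": -0.27, "dy": -1, "dz": 0, "fingers": 1},
  ],
)

```text
time_s: 19.5
eef_pos: [0.4333, -0.3049, 0.0841]
tcp_rot: [[-0.96, 0.281, 0.0], [0.281, 0.96, -0.0], [-0.001, -0.0, -1.0]]
wrist_force: [0.7, 0.8, -0.5]
gripper_width: 0.0222
gripper_force: 58.9
```

arm_command(
  commands=[
    {"wx": 0, "wy": 0, "wz": 0, "dx": -0.27, "dy": -1, "dz": 0, "fingers": 1},
    {"wx": 0, "wy": 0, "wz": 0, "dx": 0, "dy": -0.1, "dz": 0, "fingers": 1},
    {"wx": 0, "wy": 0, "wz": 0, "dx": 0, "dy": 0, "dz": 0, "fingers": 1},
    {"wx": 0, "wy": 0, "wz": 0, "dx": 0, "dy": 0, "dz": 0, "fingers": 1},
  ],
)

```text
time_s: 19.83
eef_pos: [0.4317, -0.3366, 0.0835]
tcp_rot: [[-0.959, 0.282, -0.0], [0.282, 0.959, 0.001], [0.0, 0.0, -1.0]]
wrist_force: [-0.5, 0.2, -0.1]
gripper_width: 0.0222
gripper_force: 59.0
```

```bash
python3 - <<'E'
from h import *
go('beraser',12.5,73.7)
f=grab('side'); print(woodrect(f,333,363,55)); save('s7',cv2.resize(f['img'][230:420,230:480],None,fx=3,fy=3,interpolation=cv2.INTER_CUBIC))
E
```

```text
beraser [ 434.4 -338.1] pos [ 431.7 -336.6   83.5] psi 73.6 units dx -0.10 dy -0.02 dz 2.37 wz -0.01 t 19.8 w 0.0222
[ 445.  -304.8  136.8   83.9   73.9]
```

View pics/s7.png

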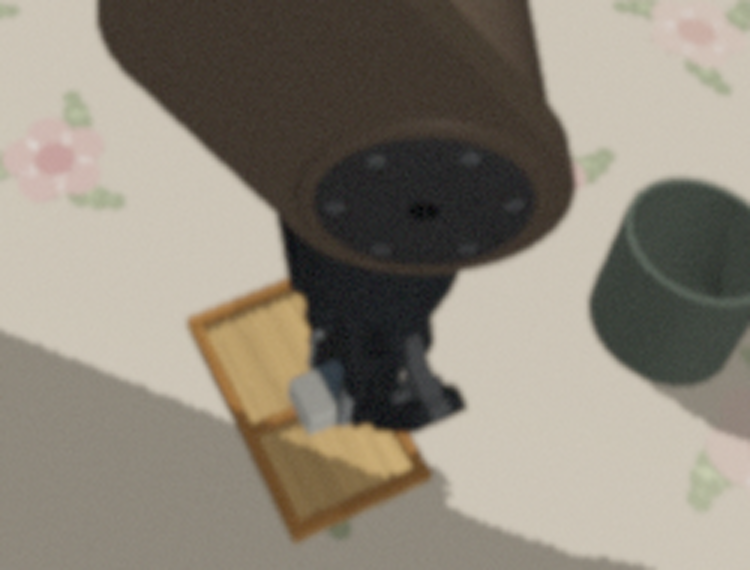

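The eraser is held level at (320,395), with the narrow bay in front and below it. I lower it.

arm_command(
  commands=[
    {"wx": 0, "wy": 0, "wz": 0, "dx": -0.1, "dy": -0.02, "dz": 0.6, "fingers": 1},
    {"wx": 0, "wy": 0, "wz": 0, "dx": 0, "dy": 0, "dz": 0.8, "fingers": 1},
    {"wx": 0, "wy": 0, "wz": 0, "dx": 0, "dy": 0, "dz": 0.5, "fingers": 1},
    {"wx": 0, "wy": 0, "wz": 0, "dx": 0, "dy": 0, "dz": 0.3, "fingers": 1},
    {"wx": 0, "wy": 0, "wz": 0, "dx": 0, "dy": 0, "dz": 0.1, "fingers": 1},
    {"wx": 0, "wy": 0, "wz": 0, "dx": 0, "dy": 0, "dz": 0.04, "fingers": 1},
    {"wx": 0, "wy": 0, "wz": 0, "dx": 0, "dy": 0, "dz": 0, "fingers": 1},
    {"wx": 0, "wy": 0, "wz": 0, "dx": 0, "dy": 0, "dz": 0, "fingers": 1},
  ],
)

```text
time_s: 20.55
eef_pos: [0.4352, -0.3388, 0.0137]
tcp_rot: [[-0.96, 0.281, 0.001], [0.281, 0.96, -0.001], [-0.001, -0.0, -1.0]]
wrist_force: [0.2, 0.8, 0.1]
gripper_width: 0.022
gripper_force: 59.0
```

arm_command(
  commands=[
    {"wx": 0, "wy": 0, "wz": 0, "dx": 0, "dy": 0, "dz": 0.02, "fingers": 1},
    {"wx": 0, "wy": 0, "wz": 0, "dx": 0, "dy": 0, "dz": 0, "fingers": 1},
    {"wx": 0, "wy": 0, "wz": 0, "dx": 0, "dy": 0, "dz": 0, "fingers": 0.3},
    {"wx": 0, "wy": 0, "wz": 0, "dx": 0, "dy": 0, "dz": 0, "fingers": 0.2},
    {"wx": 0, "wy": 0, "wz": 0, "dx": 0, "dy": 0, "dz": 0, "fingers": 0.2},
    {"wx": 0, "wy": 0, "wz": 0, "dx": 0, "dy": 0, "dz": -0.4, "fingers": 0.2},
    {"wx": 0, "wy": 0, "wz": 0, "dx": 0, "dy": 0, "dz": -0.9, "fingers": 0.2},
    {"wx": 0, "wy": 0, "wz": 0, "dx": 0, "dy": 0, "dz": -0.9, "fingers": -0.5},
  ],
)

```text
time_s: 21.22
eef_pos: [0.4344, -0.3384, 0.0791]
tcp_rot: [[-0.96, 0.281, -0.001], [0.281, 0.96, 0.002], [0.002, 0.001, -1.0]]
wrist_force: [0.4, -0.6, 0.4]
gripper_width: 0.045
gripper_force: 0.0
```

```bash
python3 - <<'E'
from h import *
go('ink',100)
E
```

```text
ink [ 642 -222] pos [ 434.4 -338.4   79.1] psi 73.7 units dx -5.55 dy 5.67 dz -0.70  t 21.2 w 0.0450
```

arm_command(
  commands=[
    {"wx": 0, "wy": 0, "wz": 0, "dx": -0.55, "dy": 0.57, "dz": -0.7, "fingers": -1},
    {"wx": 0, "wy": 0, "wz": 0, "dx": -0.9, "dy": 0.9, "dz": 0, "fingers": -1},
    {"wx": 0, "wy": 0, "wz": 0, "dx": -0.9, "dy": 0.9, "dz": 0, "fingers": -1},
    {"wx": 0, "wy": 0, "wz": 0, "dx": -0.9, "dy": 0.9, "dz": 0, "fingers": -1},
    {"wx": 0, "wy": 0, "wz": 0, "dx": -0.9, "dy": 0.9, "dz": 0, "fingers": -1},
    {"wx": 0, "wy": 0, "wz": 0, "dx": -0.9, "dy": 0.9, "dz": 0, "fingers": -1},
    {"wx": 0, "wy": 0, "wz": 0, "dx": -0.5, "dy": 0.6, "dz": 0, "fingers": -1},
    {"wx": 0, "wy": 0, "wz": 0, "dx": 0, "dy": 0, "dz": 0, "fingers": -1},
  ],
)

```text
time_s: 21.88
eef_pos: [0.6457, -0.2193, 0.1001]
tcp_rot: [[-0.961, 0.278, 0.002], [0.278, 0.961, -0.0], [-0.002, 0.0, -1.0]]
wrist_force: [-1.2, 0.4, 0.5]
gripper_width: 0.085
gripper_force: 0.0
```

```bash
python3 - <<'E'
from h import *
go('ink',7)
f=grab('side')
save('s8',cv2.resize(f['img'][210:410,270:480],None,fx=2.9,fy=2.9,interpolation=cv2.INTER_CUBIC))
E
```

```text
ink [ 642 -222] pos [ 645.7 -219.3  100.1] psi 73.9 units dx 0.10 dy -0.12 dz 3.10  t 21.9 w 0.0850
```

View pics/s8.png

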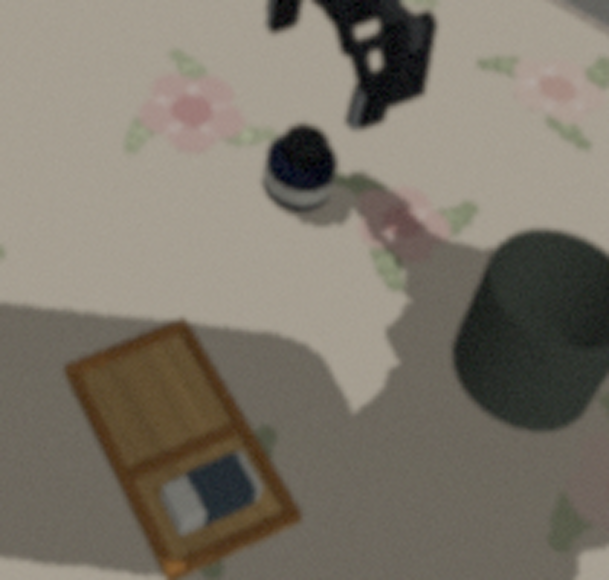

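The eraser is seated in the narrow bay (210,490), and the gripper is over the ink bottle (300,165). I descend.

arm_command(
  commands=[
    {"wx": 0, "wy": 0, "wz": 0, "dx": 0, "dy": 0, "dz": 0.8, "fingers": -1},
    {"wx": 0, "wy": 0, "wz": 0, "dx": 0, "dy": 0, "dz": 0.5, "fingers": -1},
    {"wx": 0, "wy": 0, "wz": 0, "dx": 0, "dy": 0, "dz": 0, "fingers": -1},
  ],
)

```text
time_s: 22.18
eef_pos: [0.6403, -0.2224, 0.058]
tcp_rot: [[-0.959, 0.282, -0.004], [0.282, 0.959, 0.002], [0.005, 0.001, -1.0]]
wrist_force: [-0.8, 0.0, -0.5]
gripper_width: 0.0855
gripper_force: 0.0
```

```bash
python3 -c "
from h import *
go('ink',7)"
```

```text
ink [ 642 -222] pos [ 640.3 -222.4   58. ] psi 73.6 units dx -0.06 dy 0.03 dz 1.70  t 22.2 w 0.0855
```

arm_command(
  commands=[
    {"wx": 0, "wy": 0, "wz": 0, "dx": 0, "dy": 0, "dz": 0.8, "fingers": -1},
    {"wx": 0, "wy": 0, "wz": 0, "dx": 0, "dy": 0, "dz": 0.6, "fingers": -1},
    {"wx": 0, "wy": 0, "wz": 0, "dx": 0, "dy": 0, "dz": 0.3, "fingers": -1},
    {"wx": 0, "wy": 0, "wz": 0, "dx": 0, "dy": 0, "dz": 0, "fingers": -0.3},
    {"wx": 0, "wy": 0, "wz": 0, "dx": 0, "dy": 0, "dz": 0, "fingers": 1},
    {"wx": 0, "wy": 0, "wz": 0, "dx": 0, "dy": 0, "dz": 0, "fingers": 1},
    {"wx": 0, "wy": 0, "wz": 0, "dx": 0, "dy": 0, "dz": 0, "fingers": 1},
    {"wx": 0, "wy": 0, "wz": 0, "dx": 0, "dy": 0, "dz": 0, "fingers": 1},
  ],
)

```text
time_s: 22.85
eef_pos: [0.6431, -0.2228, 0.0114]
tcp_rot: [[-0.96, 0.281, 0.002], [0.281, 0.96, -0.001], [-0.002, -0.0, -1.0]]
wrist_force: [-1.5, -0.9, 5.6]
gripper_width: 0.0458
gripper_force: 61.4
```

```bash
python3 -c "
from h import *
go('bink',90)"
```

```text
bink [ 452.4 -276.6] pos [ 643.1 -222.8   11.4] psi 73.7 units dx 5.59 dy -3.51 dz -2.63  t 22.9 w 0.0458
```

arm_command(
  commands=[
    {"wx": 0, "wy": 0, "wz": 0, "dx": 0, "dy": 0, "dz": -0.3, "fingers": 1},
    {"wx": 0, "wy": 0, "wz": 0, "dx": 0, "dy": 0, "dz": -0.7, "fingers": 1},
    {"wx": 0, "wy": 0, "wz": 0, "dx": 0.4, "dy": -0.25, "dz": -0.8, "fingers": 1},
    {"wx": 0, "wy": 0, "wz": 0, "dx": 0.8, "dy": -0.5, "dz": -0.7, "fingers": 1},
    {"wx": 0, "wy": 0, "wz": 0, "dx": 1, "dy": -0.63, "dz": 0, "fingers": 1},
    {"wx": 0, "wy": 0, "wz": 0, "dx": 1, "dy": -0.63, "dz": 0, "fingers": 1},
    {"wx": 0, "wy": 0, "wz": 0, "dx": 1, "dy": -0.63, "dz": 0, "fingers": 1},
    {"wx": 0, "wy": 0, "wz": 0, "dx": 1, "dy": -0.63, "dz": 0, "fingers": 1},
  ],
)

```text
time_s: 23.52
eef_pos: [0.4638, -0.2728, 0.0857]
tcp_rot: [[-0.96, 0.281, 0.001], [0.281, 0.96, -0.001], [-0.002, -0.001, -1.0]]
wrist_force: [0.3, -1.2, -1.6]
gripper_width: 0.0459
gripper_force: 61.9
```

arm_command(
  commands=[
    {"wx": 0, "wy": 0, "wz": 0, "dx": 0.4, "dy": -0.24, "dz": 0, "fingers": 1},
    {"wx": 0, "wy": 0, "wz": 0, "dx": 0, "dy": 0, "dz": 0, "fingers": 1},
    {"wx": 0, "wy": 0, "wz": 0, "dx": 0, "dy": 0, "dz": 0, "fingers": 1},
    {"wx": 0, "wy": 0, "wz": 0, "dx": 0, "dy": 0, "dz": 0, "fingers": 1},
    {"wx": 0, "wy": 0, "wz": 0, "dx": 0, "dy": 0, "dz": 0, "fingers": 1},
  ],
)

```text
time_s: 23.93
eef_pos: [0.4528, -0.276, 0.0845]
tcp_rot: [[-0.96, 0.28, 0.001], [0.28, 0.96, -0.0], [-0.001, -0.0, -1.0]]
wrist_force: [-0.7, 0.2, -0.6]
gripper_width: 0.0456
gripper_force: 61.9
```

```bash
python3 - <<'E'
from h import *
go('bink',15.4)
f=grab('side'); save('s9',cv2.resize(f['img'][230:420,230:480],None,fx=3,fy=3,interpolation=cv2.INTER_CUBIC))
E
```

```text
bink [ 452.4 -276.6] pos [ 452.8 -276.    84.5] psi 73.7 units dx 0.01 dy -0.02 dz 2.30  t 23.9 w 0.0456
```

View pics/s9.png

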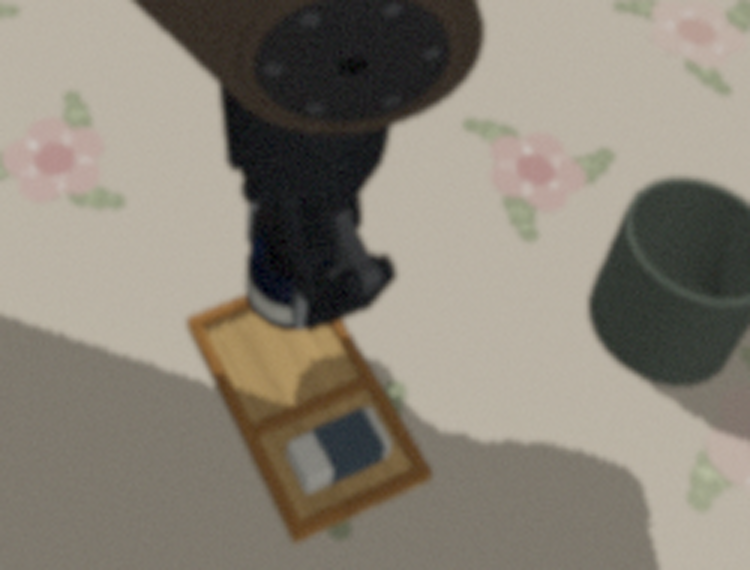

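The ink bottle is held upright at (280,290) above the larger bay, and the eraser is well seated at (335,450). I lower the bottle.

arm_command(
  commands=[
    {"wx": 0, "wy": 0, "wz": 0, "dx": 0, "dy": -0.02, "dz": 0.6, "fingers": 1},
    {"wx": 0, "wy": 0, "wz": 0, "dx": 0, "dy": 0, "dz": 0.8, "fingers": 1},
    {"wx": 0, "wy": 0, "wz": 0, "dx": 0, "dy": 0, "dz": 0.5, "fingers": 1},
    {"wx": 0, "wy": 0, "wz": 0, "dx": 0, "dy": 0, "dz": 0.25, "fingers": 1},
    {"wx": 0, "wy": 0, "wz": 0, "dx": 0, "dy": 0, "dz": 0.1, "fingers": 1},
    {"wx": 0, "wy": 0, "wz": 0, "dx": 0, "dy": 0, "dz": 0.02, "fingers": 1},
    {"wx": 0, "wy": 0, "wz": 0, "dx": 0, "dy": 0, "dz": 0, "fingers": 1},
    {"wx": 0, "wy": 0, "wz": 0, "dx": 0, "dy": 0, "dz": 0, "fingers": 1},
  ],
)

```text
time_s: 24.65
eef_pos: [0.4519, -0.2769, 0.0169]
tcp_rot: [[-0.96, 0.281, 0.001], [0.281, 0.96, -0.001], [-0.001, -0.0, -1.0]]
wrist_force: [0.4, -0.6, -2.3]
gripper_width: 0.0462
gripper_force: 61.9
```

arm_command(
  commands=[
    {"wx": 0, "wy": 0, "wz": 0, "dx": 0, "dy": 0, "dz": 0.05, "fingers": 1},
    {"wx": 0, "wy": 0, "wz": 0, "dx": 0, "dy": 0, "dz": 0, "fingers": 1},
    {"wx": 0, "wy": 0, "wz": 0, "dx": 0, "dy": 0, "dz": 0, "fingers": 1},
  ],
)

```text
time_s: 24.9
eef_pos: [0.4519, -0.277, 0.0154]
tcp_rot: [[-0.96, 0.281, 0.001], [0.281, 0.96, -0.001], [-0.002, -0.0, -1.0]]
wrist_force: [0.8, 0.1, 6.2]
gripper_width: 0.046
gripper_force: 62.5
```

On the floor of the bay. I release, retreat and move clear for a final look.

arm_command(
  commands=[
    {"wx": 0, "wy": 0, "wz": 0, "dx": 0, "dy": 0, "dz": 0, "fingers": -0.3},
    {"wx": 0, "wy": 0, "wz": 0, "dx": 0, "dy": 0, "dz": 0, "fingers": -0.4},
    {"wx": 0, "wy": 0, "wz": 0, "dx": 0, "dy": 0, "dz": 0, "fingers": -0.4},
    {"wx": 0, "wy": 0, "wz": 0, "dx": 0, "dy": 0, "dz": -0.4, "fingers": -0.4},
    {"wx": 0, "wy": 0, "wz": 0, "dx": 0, "dy": 0, "dz": -0.9, "fingers": -0.4},
    {"wx": 0, "wy": 0, "wz": 0, "dx": 0, "dy": 0, "dz": -0.9, "fingers": -0.4},
    {"wx": 0, "wy": 0, "wz": 0, "dx": 0, "dy": 0, "dz": -0.9, "fingers": -0.4},
    {"wx": 0, "wy": 0, "wz": 0, "dx": 0, "dy": 0, "dz": -0.5, "fingers": -0.4},
  ],
)

```text
time_s: 25.57
eef_pos: [0.4518, -0.277, 0.1252]
tcp_rot: [[-0.96, 0.281, 0.002], [0.281, 0.96, -0.001], [-0.002, -0.001, -1.0]]
wrist_force: [0.3, -0.2, -0.6]
gripper_width: 0.0596
gripper_force: 0.0
```

arm_command(
  commands=[
    {"wx": 0, "wy": 0, "wz": 0, "dx": 0, "dy": 1, "dz": 0, "fingers": -0.4},
    {"wx": 0, "wy": 0, "wz": 0, "dx": 0, "dy": 1, "dz": 0, "fingers": -0.4},
    {"wx": 0, "wy": 0, "wz": 0, "dx": 0, "dy": 1, "dz": 0, "fingers": -0.4},
    {"wx": 0, "wy": 0, "wz": 0, "dx": 0, "dy": 1, "dz": 0, "fingers": -0.4},
    {"wx": 0, "wy": 0, "wz": 0, "dx": 0, "dy": 1, "dz": 0, "fingers": -0.4},
    {"wx": 0, "wy": 0, "wz": 0, "dx": 0, "dy": 1, "dz": 0, "fingers": -0.4},
    {"wx": 0, "wy": 0, "wz": 0, "dx": 0, "dy": 0, "dz": 0, "fingers": -0.4},
    {"wx": 0, "wy": 0, "wz": 0, "dx": 0, "dy": 0, "dz": 0, "fingers": -0.4},
  ],
)

```text
time_s: 26.23
eef_pos: [0.5022, -0.1027, 0.1226]
tcp_rot: [[-0.96, 0.279, -0.0], [0.279, 0.96, 0.0], [0.0, 0.0, -1.0]]
wrist_force: [-0.2, -0.2, -0.4]
gripper_width: 0.06
gripper_force: 0.0
```

```bash
python3 - <<'E'
from h import *
f=grab('top'); t=woodrect(f,382,256,35); print('trayL',t)
a=np.radians(-16.3)
for n,u,v,h in(('ink',373,252,.03),('eraser',395,260,.017)):
    m,P=hmask(f,u,v,h,14); r=rect(P[m]); d=np.array(r[:2])-(443.9,-302.4)
    print(n,m.sum(),r,'z',np.percentile(P[m][:,2],[20,80]).round(3),'in tray',(np.array([[np.cos(a),np.sin(a)],[-np.sin(a),np.cos(a)]])@d).round(1))
save('t9',np.vstack([f['img'][130:330,130:430]]).repeat(2,0).repeat(2,1))
E
```

```text
trayL [ 440.  -313.7  111.1   82.1   74.1]
ink 171 [ 450.  -279.1   37.7   47.1   88.1] z [0.038 0.055] in tray [-0.7 24.1]
eraser 150 [ 433.4 -339.5   25.8   51.3   75.7] z [0.021 0.024] in tray [  0.3 -38.6]
```

View pics/t9.png

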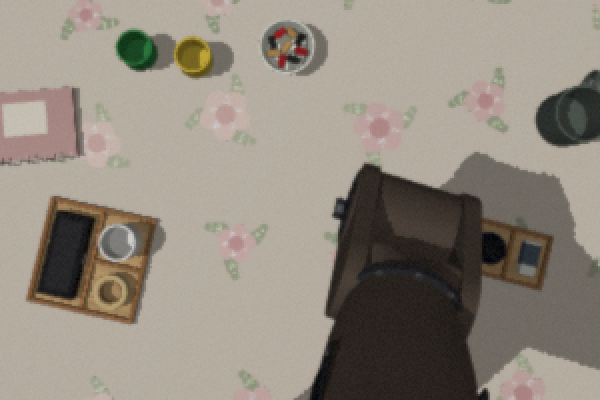

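The final view shows all five items in their bays and the bystanders unmoved: ink cap at about 55 mm, eraser top at about 22 mm, gripper clear. I hand the job in.

```bash
python3 -c "
from h import *
print(robot.sign_off())"
```

```text
the job is handed in; nothing more can be done
None
```

I filled both kit trays and handed the job in at about 26 s. All five items measured inside their bays within tolerance, and I saw no movement of the mug, bowl or sketchbook; the sign-off returned no verdict.

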